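# Hold a shock absorber at the marked tilt on its swivel stand

### The arm

A 7-joint arm with a two-finger parallel gripper is mounted at the origin on the work surface. World frame = base frame: x ahead of the robot, y to its left, z up, the work surface at z = 0. Lengths are in m, angles in degrees, forces in N, time in s.
With the tool pointing down it reaches from about 0.4 to 0.85 m from the base axis. Payload 4.5 kg.
Tool frame: the origin (TCP) lies on the centre line of the jaws, within the pads' length; the fingertips stand 19 mm ahead of it and the grasp point (between the pads) is the TCP; x points along the fingers, z is the direction in which the jaws open and shut, and the axes are right-handed (so a half turn about x gives the same grasp; the last joint's range is limited). The gripper opens to 85 mm and grips with 20 to 120 N. Pads are 22 mm wide; open, the fingers measure 114 mm over their backs; the gripper's body (76 mm by 85 mm) begins 54 mm behind the grasp point. The pads swing forward as they close: fully open they stand 13 mm farther back than shut.
Start: joints at [74.53, 39.483, -11.15, 89.685, 9.013, 51.709, -12.324], TCP at [0.187, -0.596, 0.25] pointing down, gripper open.
Joint ranges: [-172.22, 172.22], [-26.19, 119.32], [-84.43, 86.54], [7.71, 146.69], [-57.33, 237.33], [2.42, 119.75], [-152.13, 152.13]. Speed limits (degrees/s): [147.25, 147.25, 180, 180, 180, 180, 180].

### API

Orientations are given as a 3x3 rotation matrix whose columns are the frame's x, y, z axes.
In Python, from station import r, vision gives the robot as it stands.
- The arm moves only by the tool apply_moves, never from a script. Its argument "steps" is a list of rows, each an object of numbers: "claw": the finger opening in m, from 0 to 0.0854; "dx", "dy", "dz": the shift along the tool's x, y, z in m; "roll": the turn about the tool's x in degrees. A call has 1 to 8 rows; each row is the pose to reach, as a shift and turn from the pose commanded when the call began, along the tool's axes at that moment; what a row does not reach only later rows make up. A row lasts 1/12 s, in which the tool goes at most 41.7 mm and 7.16 degrees, less where a joint would pass 70% of its speed; a pose out of reach is approached as far as the arm can. A call with a gripper value outside its range is refused whole. The fingers move at their own pace and stop on an object; "grip_force" is the grip in N (left out, the last holds). Time passes only in rows, so rows that repeat a pose let the fingers close. It gives the time, the measured TCP pose, the force and the opening at its end, in the units of the state.
- r.observe(): the state, without advancing time (a new reading comes with each control period).
- vision.read_camera(name): name is "scene" or "top"; returns (picture, depth): 480x640x3 uint8, red, green, blue; 480x640 float32, m along the optical axis (not along the pixel's ray), 0 where there is no reading.
- vision.calibration(name): a dict with "camera_matrix" (3x3 intrinsics, pixels), "world_to_cam" (4x4, takes a point from world to camera coordinates). Camera axes: x right, y up, looking along -z (the intrinsics and any distortion apply to the point x, -y, -z); pixel columns grow to the right and rows downward; lengths in m; the calibration is good to about 2 mm. A picture is of the moment at which its call begins. calibration takes no time and is no camera call.
- r.finish_job(): hands the job in, once; it reports no verdict.
The state is a dict: "clock": time; "joints": joint angles; "dq": joint speeds; "effort": joint torques, N m; "position": TCP position; "tool_rot": TCP orientation; "wrist_force": force on the tool from outside, world axes, zero at the start; "moment": the same for the moment, N m; "grip_width": finger opening in m.
Only numpy, scipy, OpenCV 4.12 (cv2) and the standard library are available. Lean on these libraries where they do the work, as an engineer would, in place of code of your own. Each camera call takes 0.05 s, during which the arm holds its last target. There are 200 camera calls.

### The job

The shock absorber leans on one rest of its swivel stand. Using only the red-sleeved spring lever, and without touching the shock itself, swing it up until its pointer stands at the red marker and keep it there for at least six seconds while the seal is inspected; it is top-heavy and will tip away if not balanced. Then lay it down gently on the opposite rest, let go of the lever and leave the marker, bottles and tools where they are.

Things in the scene. Friction and masses are not known exactly. Their poses are not given: they have to be found in the camera images.
- stand: Fixed swivel stand, dark base plate 260 x 240 x 12 mm, blue pillar, two rubber rests. Origin: centre of the plate's underside, on the table. Pillar and lever are on its -x side, towards the robot; the shock is above the origin. Shock, lever and marker turn about one axis along the stand's x, 170 mm above the origin. White scale arc: radius 145 mm, stand x -45 mm, ticks every 0.1 rad.
- clamp (a joint): Tilt of clamp and shock against the stand, rad: 0 upright, positive with the top leaning to the stand's +y. Free ball bearing (damping 0.002 N m s/rad), soft stops (the rests) at -0.5 and +0.5. Starts lying on the -0.5 rest. Gravity tips it away from 0; with the lever held still it has no stable tilt between the rests.
- shock: Shock absorber with yellow coil spring, 268 mm long, 60 mm thick, held by the clamp. Origin on the swivel axis, z along the shock to its top eye. Nominal 2.5 kg, inertia about the axis 0.0123 kg m2, centre of mass 5.1 mm above the axis: gravity tips it with 0.125 N m x sin(tilt). True mass is 0.8 to 1.3 of this, inertia and tipping moment in proportion. Not to be touched.
- pointer (a point): Point on the shock's top eye, 120 mm from the swivel axis along the shock's z; the thin orange needle above it ends 167 mm from the axis. Its orientation is the shock's.
- lever (a joint): Twist of the lever against the clamp, rad, same sense: lever tilt against the stand = clamp + lever. A torsion spring (0.08 N m/rad, damping 0.003 N m s/rad) between lever and clamp pulls it to 0; range -1.2 to 1.2. The lever moves the shock only through this soft spring. Tilt a balances at lever tilt = a - (tipping moment / stiffness) x sin(a).
- lever_grip (a point): Middle of the red sleeve on the lever: 70 mm long, 20 mm thick, along the stand's x axis, turning freely. 120 mm from the swivel axis at stand x -125 mm; lever upright: stand (-125, 0, 290) mm. Grip it from above, fingers closing across the stand's x. The steel lever arm is at stand x -85 to -75 mm. Orientation: the lever's. Lever with sleeve: 0.28 kg, counterweighted.
- marker (a joint): Tilt of the red marker on the scale, rad, same zero and sense as clamp: the pointer is on the marker when both are equal. Somewhere in -0.2 to 0.2; stiff friction, leave it where it is.
- marker_tip (a point): Centre of the red marker block (16 x 12 x 20 mm), 158 mm from the swivel axis at stand x = -45 mm. Its orientation is the marker's: z points from the swivel axis to the marker.
- sprayer: White pump sprayer with red head, 88 mm wide, 238 mm tall, standing; origin under its centre. Bystander.
- oil: Black oil bottle with yellow label, 70 mm wide, 170 mm tall, standing; origin under its centre. Bystander.
- driver: Screwdriver with orange handle, lying; origin under its middle. Bystander.
- spanner: Steel spanner, lying; origin under its middle. Bystander.

How it is judged:
By the outcome, as a careful person would: the job done as asked, in the order asked, and still so for the second after the job is handed in, with the robot touching nothing.
It also fails if it takes over 72 s, if anything falls off the work surface, if the arm or the gripper's body presses on something with over 40 N, if the wrist force passes 120 N, or if a joint passes its speed limit or range.

## Working session

There is one attempt and no reset: what is moved stays moved. The work goes in short steps, Python scripts to look and compute and a tool call to move; the robot and the scene stay as the last step left them, time stands still between calls to the robot, and variables do not carry over. Pictures are saved under pics/ and viewed, about 8 in all and at most 12, crops included, and the job is handed in when it is done.

Besides the shell and the picture viewer there is one more tool, called as name(argument=value, ...) on one line, values as JSON. apply_moves: Moves the arm, as the interface text tells. Its arguments: {"type":"object","properties":{"steps":{"type":"array"},"grip_force":{"type":"number"}},"required":["steps"]}

```bash
mkdir -p pics; ls
python3 - <<'E'
from station import r, vision
import cv2,numpy as np
s=r.observe();print({k:np.round(v,3).tolist() for k,v in s.items()})
for n in("scene","top"):
    p,d=vision.read_camera(n);cv2.imwrite(f"pics/{n}0.png",p[:,:,::-1]);np.savez(f"{n}0.npz",p=p,d=d)
    print({k:np.round(v,4).tolist() if not isinstance(v,str) else v for k,v in vision.calibration(n).items()})
E
```

```text
pics
{'clock': 0.0, 'joints': [74.528, 39.536, -11.144, 89.748, 9.012, 51.709, -12.323], 'dq': [0.077, 0.033, -0.067, 0.011, -0.048, 0.113, 0.016], 'effort': [0.001, -53.961, -1.266, -15.854, 0.009, 0.009, 0.0], 'position': [0.187, -0.596, 0.249], 'tool_rot': [[-0.001, 0.954, 0.299], [0.002, 0.299, -0.954], [-1.0, -0.0, -0.002]], 'wrist_force': [0.633, -0.264, -0.248], 'moment': [0.024, 0.007, 0.033], 'grip_width': 0.085}
{'camera_matrix': [[471.0578, 0.0, 315.7588], [0.0, 471.0578, 236.8138], [0.0, 0.0, 1.0]], 'world_to_cam': [[0.1676, 0.9858, -0.003, -0.1269], [-0.7715, 0.1331, 0.6221, 0.3102], [0.6137, -0.102, 0.7829, -1.4255], [0.0, 0.0, 0.0, 1.0]]}
{'camera_matrix': [[555.2441, 0.0, 314.2804], [0.0, 555.2441, 237.7216], [0.0, 0.0, 1.0]], 'world_to_cam': [[0.025, -0.9996, 0.0127, -0.0162], [0.9885, 0.0266, 0.1485, -0.5953], [-0.1488, 0.0088, 0.9888, -1.4902], [0.0, 0.0, 0.0, 1.0]]}
```

View pics/scene0.png

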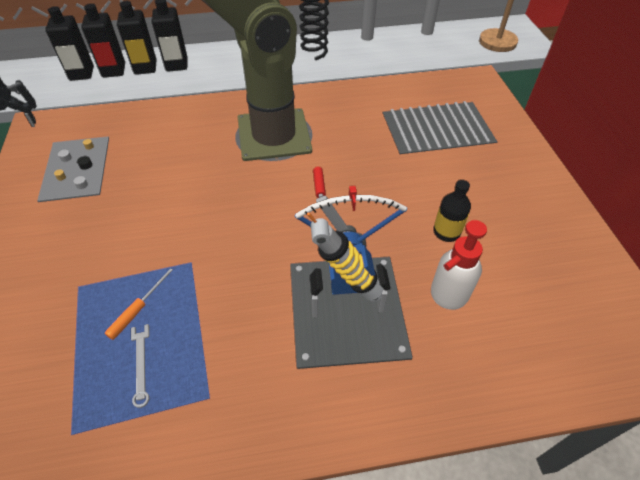

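View pics/top0.png

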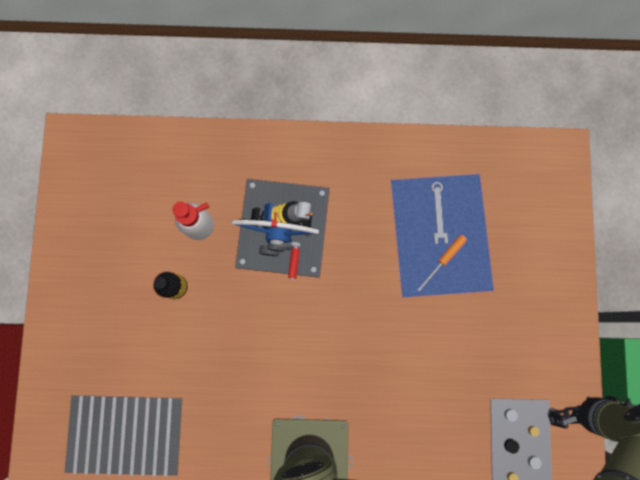

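The shock leans to -y: in the scene view its needle is near (310,215), the marker near (353,195) and the sleeve near (320,182). In the top view the plate corners are about (247,179), (329,186), (320,277) and (236,269). The sprayer and oil bottle stand to +y.

```bash
cat > h.py <<'E'
import numpy as np, cv2
from scipy.optimize import least_squares
from station import r, vision
C={n:vision.calibration(n) for n in("scene","top")}
def cam(n,P):
    c=C[n];P=np.atleast_2d(P);q=P@np.array(c["world_to_cam"])[:3,:3].T+np.array(c["world_to_cam"])[:3,3]
    q=q*[1,-1,-1];u=q@np.array(c["camera_matrix"]).T;return u[:,:2]/u[:,2:]
def cloud(n,d):
    c=C[n];K=np.array(c["camera_matrix"]);M=np.linalg.inv(np.array(c["world_to_cam"]))
    v,u=np.mgrid[:480,:640];X=np.stack([(u-K[0,2])/K[0,0]*d,-(v-K[1,2])/K[1,1]*d,-d],-1)
    return X@M[:3,:3].T+M[:3,3]
def S2W(st,p): # st=x,y,yaw
    c,s=np.cos(st[2]),np.sin(st[2]);p=np.atleast_2d(p)
    return np.c_[st[0]+c*p[:,0]-s*p[:,1],st[1]+s*p[:,0]+c*p[:,1],p[:,2]]
def pol(a,R,x): return np.array([x,R*np.sin(a),.17+R*np.cos(a)])
E
python3 - <<'E'
from h import *
for n in("scene","top"):
    f=np.load(n+"0.npz");p,d=f["p"],f["d"];W=cloud(n,d)
    m=(d>0)&(W[...,2]>.006)&(W[...,2]<.018)&(np.ptp(p.astype(int),axis=2)<25)&(p.max(2)<110)
    k,l,s,cc=cv2.connectedComponentsWithStats(m.astype(np.uint8))
    for i in range(1,k):
        if s[i,4]>800:
            q=W[l==i][:,:2];print(n,s[i],cv2.minAreaRect((q*1000).astype(np.float32)),W[l==i][:,2].mean())
    h=cv2.cvtColor(p,cv2.COLOR_RGB2HSV)
    red=((h[...,0]<5)|(h[...,0]>174))&(h[...,1]>170)&(h[...,2]>90)
    k,l,s,cc=cv2.connectedComponentsWithStats(red.astype(np.uint8))
    for i in range(1,k):
        if 8<s[i,4]<1000 and 200<cc[i][0]<420: print(n,"red",s[i],cc[i],np.median(W[l==i],0))
    a=p[160:320,260:420] if n=="scene" else p[170:290,225:345]
    cv2.imwrite(f"pics/{n}crop0.png",cv2.resize(a[:,:,::-1],None,fx=3.75,fy=3.75,interpolation=cv2.INTER_CUBIC) )
E
```

```text
scene [ 291  257  121  111 8393] ((629.360595703125, 91.19966125488281), (237.1112823486328, 258.1098327636719), 85.26155090332031) 0.012843180311391771
scene red [313 167  12  30 249] [318.53413655 180.46184739] [0.50351652 0.04943233 0.28747736]
scene red [349 186   8  24 106] [352.59433962 194.78301887] [0.59017904 0.09286248 0.33351116]
top [ 242  180   87   97 2713] ((629.0178833007812, 90.26200866699219), (235.409912109375, 256.04669189453125), 85.03736877441406) 0.01224347718257352
top [ 236  227   55   46 1310] ((561.9205322265625, 139.91485595703125), (147.79739379882812, 115.26519775390625), 84.32754516601562) 0.012169552735639143
top red [273 220   3   7  16] [273.75   222.4375] [0.58398663 0.09303172 0.33839454]
top red [289 249  10  29 195] [293.41025641 262.93333333] [0.49887743 0.04814301 0.28655935]
```

View pics/scenecrop0.png

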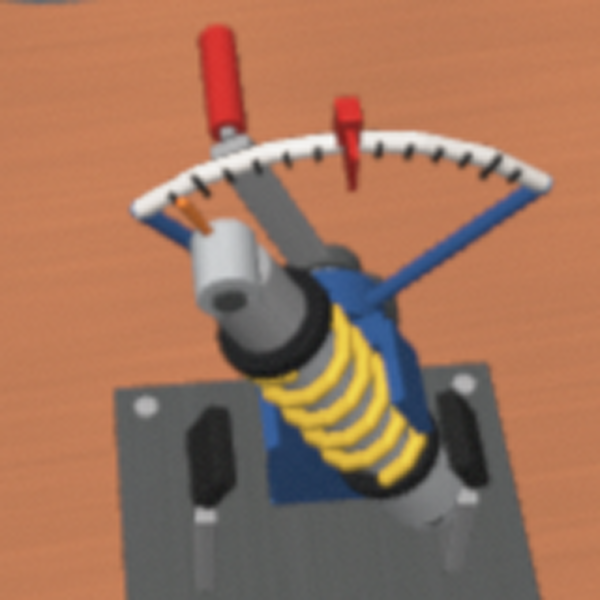

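```bash
cat >> h.py <<'E'
ST=np.array([.629,.0907,np.radians(-4.85)])
def W2S(W,st=ST):
    c,s=np.cos(st[2]),np.sin(st[2]);q=W-[st[0],st[1],0]
    return np.stack([c*q[...,0]+s*q[...,1],-s*q[...,0]+c*q[...,1],q[...,2]],-1)
def tilt(n,d,a0,fixx=None,full=False):
    "axis fit to shock surface points: distance from axis constant within bins along it"
    P=W2S(cloud(n,d));
    yy,zz=P[...,1],P[...,2]-.17
    for it in range(2):
        s=yy*np.sin(a0)+zz*np.cos(a0);l=yy*np.cos(a0)-zz*np.sin(a0)
        m=(d>0)&(s>.035)&(s<.105)&(abs(l)<.045)&(P[...,0]>-.032)&(P[...,0]<.045)
        Q=np.c_[P[m][:,0],yy[m],zz[m]]
        def f(v):
            a,x0=v;s=Q[:,1]*np.sin(a)+Q[:,2]*np.cos(a)
            D=np.hypot(Q[:,1]*np.cos(a)-Q[:,2]*np.sin(a),Q[:,0]-x0)
            b=np.digitize(s,np.arange(.035,.105,.006));
            S=np.array([np.median(D[b==k]) if (b==k).any() else 0 for k in range(b.max()+1)])
            return D-S[b]
        g=least_squares(f,[a0,0 if fixx is None else fixx],loss="soft_l1",f_scale=.002,diff_step=1e-3,x_scale=[.1,.01],
          bounds=([a0-.6,-.02],[a0+.6,.02]))
        a0=g.x[0]
    return g.x[0],g.x[1],m.sum(),np.sqrt(np.mean(g.fun**2))
E
python3 - <<'E'
from h import *
im={}
for n in("scene","top"):
    f=np.load(n+"0.npz");p,d=f["p"].copy(),f["d"]
    for a0 in(-.5,-.4): print(n,tilt(n,d,a0))
    P=W2S(cloud(n,d));h=cv2.cvtColor(p,cv2.COLOR_RGB2HSV)
    # arc: white points near x=-45
    R=np.hypot(P[...,1],P[...,2]-.17);w=(h[...,1]<40)&(h[...,2]>180)&(abs(P[...,0]+.045)<.02)&(abs(R-.145)<.02)
    q=P[w];c=least_squares(lambda v:np.hypot(q[:,1]-v[0],q[:,2]-.17-v[1])-v[2],[0,0,.145],loss="soft_l1",f_scale=.002).x
    print("arc",w.sum(),c,q[:,0].mean(),"ang",np.percentile(np.arctan2(q[:,1],q[:,2]-.17),[0,2,98,100]))
    red=((h[...,0]<6)|(h[...,0]>173))&(h[...,1]>140)&(h[...,2]>80)
    m=red&(abs(P[...,0]+.045)<.025)&(P[...,2]>.25);q=P[m]
    print("marker",m.sum(),np.median(q,0),np.arctan2(q[:,1].mean(),q[:,2].mean()-.17),np.c_[np.nonzero(m)].mean(0)[::-1])
    print("proj marker -.03,0,.03",cam(n,S2W(ST,[pol(t,R,-.045) for R in(.158,.145) for t in(-.03,0,.03)])).round(1).tolist())
    k=cv2.resize(p[160:320,260:420] if n=="scene" else p[170:290,225:345],None,fx=5,fy=5,interpolation=cv2.INTER_CUBIC)
    o=np.array([260,160] if n=="scene" else [225,170])
    for t in np.arange(-.7,.71,.1):
        for R in(.14,.15):
            u=((cam(n,S2W(ST,pol(t,R,-.045)))[0]-o+.5)*5).astype(int);cv2.circle(k,tuple(map(int,u)),2,(0,255,0),-1)
    for pts in([pol(-.5,.12,0),pol(-.5,.167,0)],[pol(-.5,.12,-.16),pol(-.5,.12,-.09)],[pol(0,.148,-.045),pol(0,.168,-.045)]):
        u=((cam(n,S2W(ST,pts))-o+.5)*5).astype(int);cv2.line(k,tuple(map(int,u[0])),tuple(map(int,u[1])),(0,255,255),1)
    im[n]=k
cv2.imwrite("pics/ov.png",cv2.resize(im["scene"],(800,800))[:600,:,::-1])
E
```

```text
scene (np.float64(-0.4950131874014704), np.float64(-0.0029615486734626503), np.int64(816), np.float64(0.003110621956098232))
scene (np.float64(-0.4796377755683011), np.float64(-0.002866142092612785), np.int64(817), np.float64(0.003135343265359503))
arc 388 [0.00052002 0.00058439 0.14832852] -0.04460893058821577 ang [-0.739497   -0.71870746  0.7039638   0.74525186]
marker 117 [-0.03924343 -0.00047428  0.33346433] -0.002767928830879092 [352.55555556 194.62393162]
proj marker -.03,0,.03 [[349.3, 193.3], [352.0, 193.1], [354.7, 193.0], [349.2, 198.4], [351.6, 198.2], [354.1, 198.1]]
top (np.float64(-0.503576956361406), np.float64(0.0005443269421635431), np.int64(338), np.float64(0.00284269077230265))
top (np.float64(-0.509509191820301), np.float64(0.0006022438589812622), np.int64(339), np.float64(0.0028145599475377734))
arc 233 [-0.00043898  0.00298546  0.14615615] -0.04509445424183228 ang [-0.73130018 -0.70732951  0.64426455  0.68786794]
marker 31 [-0.04649814 -0.00109919  0.33750582] -0.006056755840274361 [273.74193548 222.32258065]
proj marker -.03,0,.03 [[275.6, 223.1], [273.5, 222.9], [271.4, 222.7], [275.8, 224.1], [273.9, 223.9], [272.0, 223.7]]
```

View pics/ov.png

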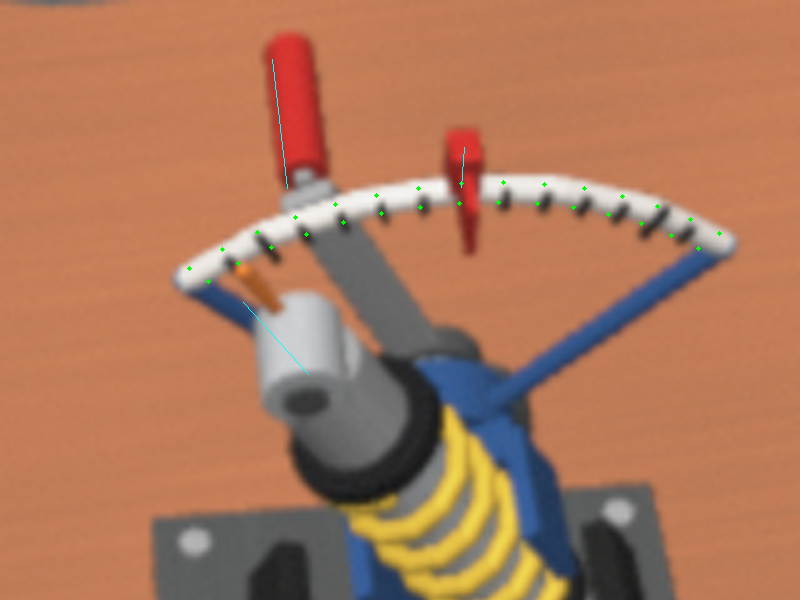

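The overlay ticks match the real ones to about 1 px. The marker at scaled (463,150) lies on tick 0. The sleeve and needle sit slightly upright of my -0.5 prediction, so I'll measure them properly.

Run:
```python
from h import *
for n in("scene","top"):
    f=np.load(n+"0.npz");p,d=f["p"],f["d"];P=W2S(cloud(n,d));h=cv2.cvtColor(p,cv2.COLOR_RGB2HSV)
    red=((h[...,0]<6)|(h[...,0]>173))&(h[...,1]>140)&(h[...,2]>60)&(P[...,0]<-.09)&(P[...,0]>-.165)&(P[...,2]>.2)
    q=P[red]
    g=least_squares(lambda v:np.hypot(q[:,1]-v[0],q[:,2]-v[1])-.01,[-.055,.275],loss="soft_l1",f_scale=.002).x
    print(n,"sleeve",g,"tilt",np.arctan2(g[0],g[1]-.17),"R",np.hypot(g[0],g[1]-.17),np.percentile(q[:,0],[1,99]),red.sum())
    if n=="scene":
        m=np.zeros((480,640),bool);m[205:235,295:325]=1
        nd=m&(h[...,0]>6)&(h[...,0]<20)&(h[...,1]>190)
        print("needle",[(x,y,P[y,x].round(3).tolist()) for y,x in zip(*np.nonzero(nd))][:14])
        a,x0,*_=tilt(n,d,-.5)
    for x0 in(-.004,0,.004):
        yy,zz=P[...,1],P[...,2]-.17;s=yy*np.sin(-.5)+zz*np.cos(-.5);l=yy*np.cos(-.5)-zz*np.sin(-.5)
        m=(d>0)&(s>.03)&(s<.15)&(abs(l)<.045)&(P[...,0]>-.032)&(P[...,0]<.045)
        if x0==0:
            for k in np.arange(.03,.15,.01):
                b=m&(s>=k)&(s<k+.01)
                if b.sum()>5: print(round(k,3),b.sum(),np.percentile(l[b],[3,50,97]).round(4),np.percentile(P[b][:,0],[3,97]).round(4))
```

```text
scene sleeve [-0.05120343  0.27875948] tilt -0.44001188886138176 R 0.12020988200164935 [-0.15816775 -0.09155883] 262
needle [(np.int64(312), np.int64(217), [-0.013, -0.073, 0.308]), (np.int64(313), np.int64(219), [-0.013, -0.071, 0.303])]
0.03 50 [0.0049 0.0247 0.0287] [-0.0145  0.0175]
0.04 129 [-0.0222 -0.0005  0.0263] [0.0076 0.0272]
0.05 132 [0.0016 0.0189 0.029 ] [-0.0108  0.0241]
0.06 21 [-0.0201 -0.0084  0.003 ] [0.0174 0.0279]
0.07 88 [-0.0172  0.0138  0.0303] [-0.0041  0.028 ]
0.08 320 [-0.0252  0.0109  0.0288] [-0.02    0.0262]
0.09 79 [-0.0116  0.0112  0.0212] [-0.0031  0.0186]
0.1 87 [-0.0111  0.0095  0.0207] [-0.0037  0.018 ]
0.11 85 [-0.0097  0.0107  0.0207] [-0.0031  0.0179]
0.12 105 [-0.0124  0.0125  0.0199] [-0.0123  0.0187]
0.13 165 [-0.0111  0.011   0.0165] [-0.0173  0.0184]
0.14 156 [-0.0073  0.0026  0.01  ] [-0.0172  0.016 ]
top sleeve [-0.05340548  0.27793373] tilt -0.4594779483335893 R 0.12042356897373518 [-0.15813729 -0.09244199] 230
0.03 34 [0.0128 0.0199 0.0291] [-0.0202  0.022 ]
0.04 9 [0.0115 0.0216 0.028 ] [-0.0086  0.0266]
0.05 57 [0.0127 0.0225 0.028 ] [-0.023   0.0204]
0.06 6 [0.0124 0.019  0.0274] [-0.0229 -0.0128]
0.07 32 [0.0019 0.0233 0.0298] [-0.0245  0.025 ]
0.08 174 [-0.0187  0.0153  0.0292] [-0.0259  0.0266]
0.09 35 [-0.0041  0.0158  0.0198] [-0.02    0.0142]
0.1 31 [0.0026 0.0163 0.0197] [-0.0192  0.0134]
0.11 36 [-0.0006  0.016   0.0201] [-0.0193  0.0121]
0.12 46 [-0.0048  0.0153  0.0204] [-0.0197  0.0142]
0.13 89 [-0.0121  0.01    0.0168] [-0.0187  0.0171]
0.14 99 [-0.0082  0.002   0.0131] [-0.017   0.0166]
```

apply_moves(steps=[{"dx": -0.1,"dy": 0.1,"dz": -0.107,"claw": 0.0854},{"dx": -0.17,"dy": 0.49,"dz": -0.523,"claw": 0.06},{"dx": -0.17,"dy": 0.49,"dz": -0.523},{"dx": -0.17,"dy": 0.49,"dz": -0.523},{"dx": -0.17,"dy": 0.49,"dz": -0.523},{"dx": -0.17,"dy": 0.49,"dz": -0.523},{"dx": -0.17,"dy": 0.49,"dz": -0.523},{"dx": -0.17,"dy": 0.49,"dz": -0.523}])

```text
$.steps[0]: bad value
```

apply_moves(steps=[{"dx": -0.1,"dy": 0.1,"dz": -0.107,"claw": 0.07},{"dx": -0.17,"dy": 0.49,"dz": -0.523,"claw": 0.06},{"dx": -0.17,"dy": 0.49,"dz": -0.523,"claw": 0.06},{"dx": -0.17,"dy": 0.49,"dz": -0.523,"claw": 0.06},{"dx": -0.17,"dy": 0.49,"dz": -0.523,"claw": 0.06},{"dx": -0.17,"dy": 0.49,"dz": -0.523,"claw": 0.06},{"dx": -0.17,"dy": 0.49,"dz": -0.523,"claw": 0.06},{"dx": -0.17,"dy": 0.49,"dz": -0.523,"claw": 0.06}])

```text
$.steps[0]: bad value
```

apply_moves(steps=[{"dx": -0.1,"dy": 0.1,"dz": -0.107,"roll": 0,"claw": 0.06},{"dx": -0.17,"dy": 0.49,"dz": -0.523,"roll": 0,"claw": 0.06},{"dx": -0.17,"dy": 0.49,"dz": -0.523,"roll": 0,"claw": 0.06},{"dx": -0.17,"dy": 0.49,"dz": -0.523,"roll": 0,"claw": 0.06},{"dx": -0.17,"dy": 0.49,"dz": -0.523,"roll": 0,"claw": 0.06},{"dx": -0.17,"dy": 0.49,"dz": -0.523,"roll": 0,"claw": 0.06},{"dx": -0.17,"dy": 0.49,"dz": -0.523,"roll": 0,"claw": 0.06},{"dx": -0.17,"dy": 0.49,"dz": -0.523,"roll": 0,"claw": 0.06}])

```text
clock: 0.77
position: [0.3259, -0.3065, 0.3352]
tool_rot: [[-0.0, 0.954, 0.299], [0.0, 0.299, -0.954], [-1.0, -0.0, -0.0]]
wrist_force: [1.5, 0.2, -0.2]
grip_width: 0.0603
```

apply_moves(steps=[{"dx": -0.05,"dy": 0.27,"dz": -0.288,"roll": 22,"claw": 0.06},{"dx": -0.05,"dy": 0.27,"dz": -0.288,"roll": 22,"claw": 0.06},{"dx": -0.05,"dy": 0.27,"dz": -0.288,"roll": 22,"claw": 0.06},{"dx": -0.05,"dy": 0.27,"dz": -0.288,"roll": 22,"claw": 0.06},{"dx": -0.05,"dy": 0.27,"dz": -0.288,"roll": 22,"claw": 0.06},{"dx": -0.05,"dy": 0.27,"dz": -0.288,"roll": 22,"claw": 0.06},{"dx": -0.05,"dy": 0.27,"dz": -0.288,"roll": 22,"claw": 0.06},{"dx": -0.05,"dy": 0.27,"dz": -0.288,"roll": 22,"claw": 0.06}])

```text
clock: 1.43
position: [0.4637, -0.021, 0.3753]
tool_rot: [[-0.0, 0.997, -0.08], [-0.0, -0.08, -0.997], [-1.0, -0.0, 0.0]]
wrist_force: [1.1, -0.8, 0.4]
grip_width: 0.0599
```

apply_moves(steps=[{"dx": 0,"dy": 0.014,"dz": -0.036,"roll": 0,"claw": 0.06},{"dx": 0,"dy": 0.028,"dz": -0.073,"roll": 0,"claw": 0.06},{"dx": 0.02,"dy": 0.028,"dz": -0.073,"roll": 0,"claw": 0.06},{"dx": 0.04,"dy": 0.028,"dz": -0.073,"roll": 0,"claw": 0.06},{"dx": 0.04,"dy": 0.028,"dz": -0.073,"roll": 0,"claw": 0.06},{"dx": 0.04,"dy": 0.028,"dz": -0.073,"roll": 0,"claw": 0.06}])

```text
clock: 1.93
position: [0.4965, 0.0472, 0.3345]
tool_rot: [[-0.003, 0.997, -0.08], [-0.001, -0.08, -0.997], [-1.0, -0.003, 0.001]]
wrist_force: [-1.1, -0.4, 0.5]
grip_width: 0.0598
```

```bash
cat >> h.py <<'E'
def tcp(): return W2S(np.array(r.observe()["position"]))
E
python3 - <<'E'
from h import *
s=r.observe();print(s["clock"],s["position"],"stand",tcp())
for i in range(4):
    p,d=vision.read_camera("scene");print(tilt("scene",d,-.45),tilt("scene",d,-.45,0)[:2])
cv2.imwrite("pics/g.png",cv2.resize(p[110:290,240:460,::-1],None,fx=3.3,fy=3.3,interpolation=cv2.INTER_CUBIC))
E
```

```text
1.9333 [0.49647338 0.04722846 0.33445569] stand [-0.12837669 -0.05452067  0.33445569]
(np.float64(-0.4822926320820013), np.float64(-0.002695041404714345), np.int64(812), np.float64(0.0031674923992897033)) (np.float64(-0.4822926320820013), np.float64(-0.002695041404714345))
(np.float64(-0.47593270872476595), np.float64(-0.0018670773905806713), np.int64(813), np.float64(0.0032399720266446824)) (np.float64(-0.47593270872476595), np.float64(-0.0018670773905806713))
(np.float64(-0.4853761715723103), np.float64(-0.0027829470858843916), np.int64(809), np.float64(0.0031323341858647785)) (np.float64(-0.4853761715723103), np.float64(-0.0027829470858843916))
(np.float64(-0.487786667766638), np.float64(-0.0029181864569576784), np.int64(811), np.float64(0.0031194484366134532)) (np.float64(-0.487786667766638), np.float64(-0.0029181864569576784))
```

View pics/g.png

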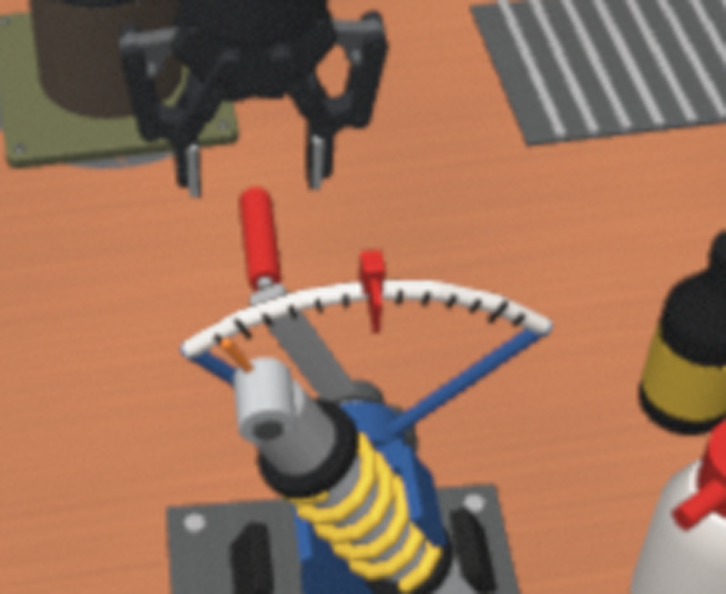

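apply_moves(steps=[{"dx": 0.02,"dy": 0,"dz": -0.002,"roll": 0,"claw": 0.06},{"dx": 0.04,"dy": 0,"dz": -0.002,"roll": 0,"claw": 0.06},{"dx": 0.056,"dy": 0,"dz": -0.002,"roll": 0,"claw": 0.06},{"dx": 0.056,"dy": 0,"dz": -0.002,"roll": 0,"claw": 0.05},{"dx": 0.056,"dy": 0,"dz": -0.002,"roll": 0,"claw": 0.035},{"dx": 0.056,"dy": 0,"dz": -0.002,"roll": 0,"claw": 0.025},{"dx": 0.056,"dy": 0,"dz": -0.002,"roll": 0,"claw": 0.015},{"dx": 0.056,"dy": 0,"dz": -0.002,"roll": 0,"claw": 0.015}], grip_force=40)

```text
clock: 2.8
position: [0.4983, 0.0495, 0.2804]
tool_rot: [[0.003, 0.997, -0.081], [0.0, -0.081, -0.997], [-1.0, 0.003, -0.0]]
wrist_force: [-0.0, -0.8, 1.5]
grip_width: 0.0188
```

```bash
cat >> h.py <<'E'
def meas(d,a0,y0=0.):
    "scene-only tilt: rod r=.0195 and rings; slope from points s .035-.125"
    P=W2S(cloud("scene",d));yy,zz=P[...,1]-y0,P[...,2]-.17
    E=np.arange(.035,.126,.005)
    for it in range(3):
        s=yy*np.sin(a0)+zz*np.cos(a0);l=yy*np.cos(a0)-zz*np.sin(a0)
        m=(d>0)&(s>.036)&(s<.125)&(abs(l)<.04)&(P[...,0]>-.032)&(P[...,0]<.045)
        Q=np.c_[P[m][:,0],yy[m],zz[m]];b=np.digitize(s[m],E)
        def f(v):
            D=np.hypot(Q[:,1]*np.cos(v[0])-Q[:,2]*np.sin(v[0]),Q[:,0]-v[1]);return D-v[2:][b]
        g=least_squares(f,np.r_[a0,-.002,np.full(len(E)+1,.023)],loss="soft_l1",f_scale=.0015)
        a0=g.x[0]
    return g.x[0],g.x[1],np.sqrt(np.mean(g.fun**2))
E
python3 - <<'E'
from h import *
s=r.observe();print(s["clock"],tcp(),s["grip_width"],s["wrist_force"])
A=[];B=[]
for i in range(6):
    p,d=vision.read_camera("scene");A.append(meas(d,-.48));B.append(tilt("scene",d,-.48)[0])
print(np.round(A,4),np.round(B,4));np.savez("s1.npz",p=p,d=d)
E
```

```text
2.8 [-0.12671704 -0.05213411  0.28043793] 0.018843703672681667 [-0.03647697 -0.77902452  1.51699511]
[[-0.4914 -0.0023  0.0028]
 [-0.4931 -0.0024  0.0029]
 [-0.4929 -0.0024  0.003 ]
 [-0.4914 -0.0023  0.0029]
 [-0.4918 -0.0024  0.0028]
 [-0.4906 -0.0023  0.0028]] [-0.4858 -0.4854 -0.4864 -0.4867 -0.4838 -0.4855]
```

Tilt measurement is repeatable to about 1 mrad and the sleeve is gripped (width 18.8 mm, lever about -0.45). Next come the model-based estimator and planner. They print moves and I enter them.

```bash
cat > ctl.py <<'E'
import sys,json,os
from h import *
K,CL,CB,DT=.08,.003,.002,1/120
def sim(a,v,m,b,t0,t1,Lf):
    "returns times, a, v"
    n=max(1,int(round((t1-t0)/DT)));T=t0+np.arange(n+1)*DT;L=Lf(T);A=np.empty(n+1);V=np.empty(n+1);A[0],V[0]=a,v
    I,G=.0123*m,.125*m;dL=np.gradient(L,DT) if n>1 else L*0
    for i in range(n):
        acc=(G*np.sin(a)+K*(L[i]-a)+CL*(dL[i]-v)-CB*v+b)/I
        v+=acc*DT;a+=v*DT
        if a<-.492 and v<0:a,v=-.492,0.
        if a>.508 and v>0:a,v=.508,0.
        A[i+1],V[i+1]=a,v
    return T,A,V
def xz(L): return .12*np.sin(L),.12*np.cos(L)
def cyc(goal,N=6,pics=3,win=2.,vw=.3,H=16,rows=None,lag=.03):
    s=json.load(open("st.json")) if os.path.exists("st.json") else dict(L=[[0,-.449]],M=[],pend=None,m=1.,b=0.)
    if s["pend"]: s["L"]+=s["pend"]
    t=r.observe()["clock"];Lc=s["L"][-1][1]
    p3=tcp();print("t %.2f tcp L %.3f cmd %.3f R %.4f x %.4f"%(t,np.arctan2(p3[1],p3[2]-.172),Lc,np.hypot(p3[1],p3[2]-.172),p3[0]),"F",np.round(r.observe()["wrist_force"],1))
    g=s["M"][-1][1] if s["M"] else -.49
    frames=[]
    for i in range(pics):
        tt=r.observe()["clock"];p,d=vision.read_camera("scene");frames.append((tt,d))
    for tt,d in frames:
        z=meas(d,s.get("pred",g) if i==0 else g);g=z[0];s["M"].append([tt,g])
    np.savez("last.npz",p=p,d=d)
    t=r.observe()["clock"];s["L"].append([t,Lc])
    LL=np.array(s["L"]);Lf=lambda T:np.interp(np.asarray(T)-lag,LL[:,0],LL[:,1])
    M=np.array([q for q in s["M"] if q[0]>t-win]);t0=M[0,0]
    def f(v):
        T,A,V=sim(v[2],v[3],v[0],v[1],t0,t,Lf)
        return np.r_[(np.interp(M[:,0],T,A)-M[:,1])/.002,(v[0]-s["m"])/.1,(v[1]-s["b"])/.003,v[3]/3]
    q=least_squares(f,[s["m"],s["b"],M[0,1],0],bounds=([.75,-.02,-.7,-4],[1.35,.02,.7,4]),diff_step=1e-4,x_scale=[.1,.003,.02,.1])
    m,b,a0,v0=q.x;T,A,V=sim(a0,v0,m,b,t0,t,Lf);a,v=A[-1],V[-1]
    print("meas",[round(x[1],4) for x in s["M"][-pics:]],"est a %.4f v %.3f m %.3f b %.4f rms %.4f"%(a,v,m,b,.002*np.sqrt(np.mean(q.fun[:-3]**2))))
    Leq=lambda a:a-(.125*m*np.sin(a)+b)/K
    def future(Lr):
        tk=np.r_[t-.1,t+np.arange(len(Lr)+1)/12];lk=np.r_[Lc,Lc,Lr]
        return sim(a,v,m,b,t,t+len(Lr)/12+.05,lambda T:np.interp(T-lag,tk,lk))
    if rows is None:
        def c(u):
            Lr=np.clip(np.repeat(u,2),-1.1,1.1);T,A,V=future(Lr);w=np.linspace(.3,1.5,len(A[::10]))
            return np.r_[w*(A[::10]-goal),vw*V[::10]*w,4*(A[-1]-goal),2*V[-1],.05*np.diff(np.r_[Lc,u]),.05*(Lr[-2:]-Leq(goal)),3*np.maximum(0,abs(Lr-a)-1.1)]
        u=least_squares(c,np.full(H//2,Leq(a)),diff_step=1e-3,x_scale=.1).x;Lr=np.clip(np.repeat(u,2),-1.1,1.1)
    else: Lr=np.array(rows,float);N=len(Lr)
    # round to 0.5 mm, limit 36 mm/row
    y0,z0=xz(Lc);out=[];LR=[];pl=Lc
    for L in Lr[:N]:
        L=np.clip(L,pl-.3,pl+.3);y,zz=xz(L);dz=round(-(y-y0)*2000)/2000;Lq=np.arcsin(np.clip((y0-dz)/.12,-1,1));dx=round(-(xz(Lq)[1]-z0)*2000)/2000
        out.append({"dx":dx,"dy":0,"dz":dz,"roll":0,"claw":.015});LR.append(Lq);pl=Lq
    T,A,V=future(np.array(LR));print("L rows",np.round(LR,3),"pred a %.3f v %.3f"%(A[-1],V[-1]),"max",A.max().round(3))
    s["pend"]=[[t+(i+1)/12,float(L)] for i,L in enumerate(LR)];s["m"],s["b"]=m,b;s["pred"]=float(A[-1])
    json.dump(s,open("st.json","w"));print(json.dumps(out))
if __name__=="__main__":
    kw=eval("dict(%s)"%",".join(sys.argv[1:]));cyc(**kw)
E
time python3 ctl.py goal=0 "rows=[-.3,0,.2,.35,.35,.35,.35,.35]"
```

```text
t 3.10 tcp L -0.454 cmd -0.449 R 0.1199 x -0.1270 F [-0.2 -4.   5.4]
meas [np.float64(-0.4925), np.float64(-0.4917), np.float64(-0.4914)] est a -0.4920 v 0.000 m 1.000 b 0.0000 rms 0.0004
L rows [-0.301 -0.001  0.201  0.348  0.348  0.348  0.348  0.348] pred a -0.431 v 0.283 max -0.431
[{"dx": -0.0065, "dy": 0, "dz": -0.0165, "roll": 0, "claw": 0.015}, {"dx": -0.012, "dy": 0, "dz": -0.052, "roll": 0, "claw": 0.015}, {"dx": -0.0095, "dy": 0, "dz": -0.076, "roll": 0, "claw": 0.015}, {"dx": -0.0045, "dy": 0, "dz": -0.093, "roll": 0, "claw": 0.015}, {"dx": -0.0045, "dy": 0, "dz": -0.093, "roll": 0, "claw": 0.015}, {"dx": -0.0045, "dy": 0, "dz": -0.093, "roll": 0, "claw": 0.015}, {"dx": -0.0045, "dy": 0, "dz": -0.093, "roll": 0, "claw": 0.015}, {"dx": -0.0045, "dy": 0, "dz": -0.093, "roll": 0, "claw": 0.015}]
real	0m2.008s
user	0m2.553s
sys	0m0.132s
```

apply_moves(steps=[{"dx": -0.0065,"dy": 0,"dz": -0.0165,"roll": 0,"claw": 0.015},{"dx": -0.012,"dy": 0,"dz": -0.052,"roll": 0,"claw": 0.015},{"dx": -0.0095,"dy": 0,"dz": -0.076,"roll": 0,"claw": 0.015},{"dx": -0.0045,"dy": 0,"dz": -0.093,"roll": 0,"claw": 0.015},{"dx": -0.0045,"dy": 0,"dz": -0.093,"roll": 0,"claw": 0.015},{"dx": -0.0045,"dy": 0,"dz": -0.093,"roll": 0,"claw": 0.015},{"dx": -0.0045,"dy": 0,"dz": -0.093,"roll": 0,"claw": 0.015},{"dx": -0.0045,"dy": 0,"dz": -0.093,"roll": 0,"claw": 0.015}])

```text
clock: 3.92
position: [0.5059, 0.1446, 0.2852]
tool_rot: [[0.004, 0.997, -0.079], [0.004, -0.079, -0.997], [-1.0, 0.003, -0.004]]
wrist_force: [0.0, 2.9, 9.8]
grip_width: 0.0186
```

```bash
python3 ctl.py goal=0 N=4
```

```text
t 3.92 tcp L 0.365 cmd 0.348 R 0.1212 x -0.1272 F [0.  2.9 9.8]
meas [np.float64(-0.3741), np.float64(-0.3474), np.float64(-0.3144)] est a -0.2756 v 0.781 m 0.886 b 0.0010 rms 0.0013
L rows [ 0.049 -0.055 -0.288 -0.288] pred a -0.027 v 0.276 max -0.027
[{"dx": -0.007, "dy": 0, "dz": 0.035, "roll": 0, "claw": 0.015}, {"dx": -0.007, "dy": 0, "dz": 0.0475, "roll": 0, "claw": 0.015}, {"dx": -0.002, "dy": 0, "dz": 0.075, "roll": 0, "claw": 0.015}, {"dx": -0.002, "dy": 0, "dz": 0.075, "roll": 0, "claw": 0.015}]
```

apply_moves(steps=[{"dx": -0.007,"dy": 0,"dz": 0.035,"roll": 0,"claw": 0.015},{"dx": -0.007,"dy": 0,"dz": 0.0475,"roll": 0,"claw": 0.015},{"dx": -0.002,"dy": 0,"dz": 0.075,"roll": 0,"claw": 0.015},{"dx": -0.002,"dy": 0,"dz": 0.075,"roll": 0,"claw": 0.015}])

```text
clock: 4.4
position: [0.4991, 0.0612, 0.2854]
tool_rot: [[0.001, 0.996, -0.087], [-0.004, -0.087, -0.996], [-1.0, 0.001, 0.004]]
wrist_force: [1.5, -0.7, 2.9]
grip_width: 0.0184
```

```bash
python3 ctl.py goal=0 N=5
```

```text
t 4.40 tcp L -0.342 cmd -0.288 R 0.1204 x -0.1269 F [ 1.5 -0.7  2.9]
meas [np.float64(-0.1068), np.float64(-0.1052), np.float64(-0.1096)] est a -0.1325 v -0.445 m 0.763 b -0.0080 rms 0.0029
L rows [ 0.012  0.313  0.012 -0.055 -0.022] pred a -0.415 v -0.789 max -0.133
[{"dx": -0.005, "dy": 0, "dz": -0.0355, "roll": 0, "claw": 0.015}, {"dx": 0.001, "dy": 0, "dz": -0.071, "roll": 0, "claw": 0.015}, {"dx": -0.005, "dy": 0, "dz": -0.0355, "roll": 0, "claw": 0.015}, {"dx": -0.005, "dy": 0, "dz": -0.0275, "roll": 0, "claw": 0.015}, {"dx": -0.005, "dy": 0, "dz": -0.0315, "roll": 0, "claw": 0.015}]
```

Run:
```python
import re
t=open("ctl.py").read()
t=t.replace('''    y0,z0=xz(Lc);out''','''    y0,z0=xz(Lc);out''')
t=t.replace("Lr=np.clip(np.repeat(u,2),-1.1,1.1);T,A,V=future(Lr)","Lr=lim(u);T,A,V=future(Lr)").replace("x_scale=.1).x;Lr=np.clip(np.repeat(u,2),-1.1,1.1)","x_scale=.1).x;Lr=lim(u)")
t=t.replace("        def c(u):","""        def lim(u):
            o=[];p=Lc
            for L in np.clip(np.repeat(u,2),-1.1,1.1): p=min(max(L,p-.3),p+.3);o.append(p)
            return np.array(o)
        def c(u):""")
t=t.replace('json.load(open("st.json")) if','json.load(open("st.json")) if').replace("(v[0]-s[\"m\"])/.1,(v[1]-s[\"b\"])/.003","(v[0]-s[\"m\"])/.05,(v[1]-s[\"b\"])/.002")
t=t.replace("if s[\"M\"] else -.49","if s[\"M\"] else -.49;s.setdefault('TL',[]).append([t,float(np.arctan2(p3[1],p3[2]-.172))])")
open("ctl.py","w").write(t)
import json;s=json.load(open("st.json"));s["pend"]=None;json.dump(s,open("st.json","w"))
import numpy as np
from ctl import *
L0=np.array(s["L"]);print(L0.round(3).tolist());M=np.array(s["M"])
M=M[M[:,0]>3.2]
for lag in(0,.03,.06,.09):
  for start in(0,1):
    LL=L0;Lf=lambda T:np.interp(np.asarray(T)-lag,LL[:,0],LL[:,1])
    Q=M if start==0 else M
    if start==0:
        f=lambda v:np.r_[(np.interp(Q[:,0],*sim(-.492,0,v[0],v[1],3.2,4.55,Lf)[:2])-Q[:,1])/.002,v[1]/.003]
        g=least_squares(f,[.95,0],diff_step=1e-4,x_scale=[.1,.003])
        T,A,V=sim(-.492,0,*g.x,3.2,4.55,Lf)
    else:
        f=lambda v:np.r_[(np.interp(Q[:,0],*sim(v[2],v[3],v[0],v[1],Q[0,0],4.55,Lf)[:2])-Q[:,1])/.002,v[1]/.003,(v[0]-1)/.15]
        g=least_squares(f,[.95,0,Q[0,1],.5],diff_step=1e-4,x_scale=[.1,.003,.02,.1]);T,A,V=sim(*g.x[2:],*g.x[:2],Q[0,0],4.55,Lf)
    print(lag,start,g.x.round(4),(np.interp(Q[:,0],T,A)-Q[:,1]).round(4),"end",A[-1].round(3),V[-1].round(3))
```

```text
[[0.0, -0.449], [3.25, -0.449], [3.333, -0.301], [3.417, -0.001], [3.5, 0.201], [3.583, 0.348], [3.667, 0.348], [3.75, 0.348], [3.833, 0.348], [3.917, 0.348], [4.067, 0.348], [4.15, 0.049], [4.233, -0.055], [4.317, -0.288], [4.4, -0.288], [4.55, -0.288]]
0 0 [ 0.8717 -0.0016] [-0.0009  0.0011  0.0001 -0.0008  0.0001  0.0005] end -0.119 -0.258
0 1 [ 0.86   -0.0016 -0.3746  0.5256] [-0.0006  0.001  -0.0002 -0.0007  0.0001  0.0004] end -0.12 -0.261
0.03 0 [ 0.7618 -0.0081] [-0.0043 -0.0017 -0.002   0.0054  0.0019 -0.0043] end -0.133 -0.448
0.03 1 [ 0.9059 -0.004  -0.3746  0.5462] [-0.0005  0.0014 -0.0007 -0.0011  0.0002  0.0007] end -0.12 -0.269
0.06 0 [ 0.663  -0.0138] [-0.0081 -0.0047 -0.0043  0.0119  0.0038 -0.0093] end -0.147 -0.653
0.06 1 [ 0.9328 -0.0065 -0.3746  0.5616] [-0.0005  0.0016 -0.001  -0.0017  0.0003  0.0011] end -0.119 -0.276
0.09 0 [ 0.5743 -0.019 ] [-0.0122 -0.0079 -0.0067  0.0184  0.006  -0.0144] end -0.162 -0.875
0.09 1 [ 0.9403 -0.0092 -0.3745  0.5741] [-0.0005  0.0019 -0.0012 -0.0023  0.0005  0.0015] end -0.119 -0.286
```

```bash
sed -i 's/lag=.03/lag=0./' ctl.py
python3 - <<'E'
import json;s=json.load(open("st.json"));s["m"],s["b"],s["pred"]=.87,-.0016,-.12;json.dump(s,open("st.json","w"))
E
python3 ctl.py goal=0 N=5 pics=1 win=.7
```

```text
t 4.55 tcp L -0.302 cmd -0.288 R 0.1199 x -0.1272 F [-0.5 -2.7 10.5]
meas [np.float64(-0.1223)] est a -0.1395 v -0.411 m 0.845 b -0.0021 rms 0.0006
L rows [0.012 0.313 0.612 0.68  0.379] pred a -0.131 v 0.670 max -0.131
[{"dx": -0.005, "dy": 0, "dz": -0.0355, "roll": 0, "claw": 0.015}, {"dx": 0.001, "dy": 0, "dz": -0.071, "roll": 0, "claw": 0.015}, {"dx": 0.017, "dy": 0, "dz": -0.103, "roll": 0, "claw": 0.015}, {"dx": 0.0215, "dy": 0, "dz": -0.1095, "roll": 0, "claw": 0.015}, {"dx": 0.0035, "dy": 0, "dz": -0.0785, "roll": 0, "claw": 0.015}]
```

```bash
python3 - <<'E'
t=open("ctl.py").read()
t=t.replace("tk=np.r_[t-.1,t+np.arange(len(Lr)+1)/12];lk=np.r_[Lc,Lc,Lr]","n=min(N,len(Lr));tk=np.r_[t-.1,t+np.arange(n+1)/12,t+n/12+gap+np.arange(len(Lr)-n+1)/12];lk=np.r_[Lc,Lc,Lr[:n],Lr[n-1],Lr[n:]]")
t=t.replace("t+len(Lr)/12+.05,lambda","t+len(Lr)/12+gap,lambda").replace("lag=0.)","lag=0.,gap=.1)").replace("pics=3","pics=2")
t=t.replace('    np.savez("last','    if pics: np.savez("last').replace('[-pics:]]','[-3:]]')
t=t.replace('''print("L rows"''','''print("full",np.round(Lr,2));print("L rows"''')
open("ctl.py","w").write(t)
import json;s=json.load(open("st.json"));s["pend"]=None;json.dump(s,open("st.json","w"))
E
python3 ctl.py goal=0 N=7 pics=0 win=.75
```

```text
t 4.60 tcp L -0.297 cmd -0.288 R 0.1200 x -0.1272 F [-1.1 -3.2 10.9]
meas [-0.1052, -0.1096, -0.1223] est a -0.1400 v -0.418 m 0.833 b -0.0022 rms 0.0005
full [ 0.01  0.31  0.61  0.66  0.36  0.06 -0.15 -0.15  0.02  0.02  0.    0.
  0.02  0.02  0.01  0.01]
L rows [ 0.012  0.313  0.612  0.664  0.366  0.066 -0.151] pred a -0.042 v 0.248 max -0.042
[{"dx": -0.005, "dy": 0, "dz": -0.0355, "roll": 0, "claw": 0.015}, {"dx": 0.001, "dy": 0, "dz": -0.071, "roll": 0, "claw": 0.015}, {"dx": 0.017, "dy": 0, "dz": -0.103, "roll": 0, "claw": 0.015}, {"dx": 0.0205, "dy": 0, "dz": -0.108, "roll": 0, "claw": 0.015}, {"dx": 0.003, "dy": 0, "dz": -0.077, "roll": 0, "claw": 0.015}, {"dx": -0.0045, "dy": 0, "dz": -0.042, "roll": 0, "claw": 0.015}, {"dx": -0.0035, "dy": 0, "dz": -0.016, "roll": 0, "claw": 0.015}]
```

apply_moves(steps=[{"dx": -0.005,"dy": 0,"dz": -0.0355,"roll": 0,"claw": 0.015},{"dx": 0.001,"dy": 0,"dz": -0.071,"roll": 0,"claw": 0.015},{"dx": 0.017,"dy": 0,"dz": -0.103,"roll": 0,"claw": 0.015},{"dx": 0.0205,"dy": 0,"dz": -0.108,"roll": 0,"claw": 0.015},{"dx": 0.003,"dy": 0,"dz": -0.077,"roll": 0,"claw": 0.015},{"dx": -0.0045,"dy": 0,"dz": -0.042,"roll": 0,"claw": 0.015},{"dx": -0.0035,"dy": 0,"dz": -0.016,"roll": 0,"claw": 0.015}])

```text
clock: 5.18
position: [0.5008, 0.0834, 0.2914]
tool_rot: [[0.003, 0.997, -0.079], [0.001, -0.079, -0.997], [-1.0, 0.003, -0.001]]
wrist_force: [5.4, -1.2, -0.0]
grip_width: 0.0189
```

```bash
python3 ctl.py goal=0 N=5 win=.9
```

```text
t 5.18 tcp L -0.151 cmd -0.151 R 0.1208 x -0.1271 F [ 5.4 -1.2 -0. ]
meas [-0.1223, np.float64(-0.1174), np.float64(-0.1029)] est a -0.0962 v 0.116 m 0.845 b -0.0033 rms 0.0007
full [ 0.15  0.24 -0.   -0.   -0.01 -0.01  0.03  0.03  0.03  0.03  0.04  0.04
  0.04  0.04  0.04  0.04]
L rows [ 0.15   0.239 -0.005 -0.005 -0.009] pred a -0.014 v 0.071 max -0.014
[{"dx": 0.0, "dy": 0, "dz": -0.036, "roll": 0, "claw": 0.015}, {"dx": 0.002, "dy": 0, "dz": -0.0465, "roll": 0, "claw": 0.015}, {"dx": -0.0015, "dy": 0, "dz": -0.0175, "roll": 0, "claw": 0.015}, {"dx": -0.0015, "dy": 0, "dz": -0.0175, "roll": 0, "claw": 0.015}, {"dx": -0.0015, "dy": 0, "dz": -0.017, "roll": 0, "claw": 0.015}]
```

apply_moves(steps=[{"dx": 0.0,"dy": 0,"dz": -0.036,"roll": 0,"claw": 0.015},{"dx": 0.002,"dy": 0,"dz": -0.0465,"roll": 0,"claw": 0.015},{"dx": -0.0015,"dy": 0,"dz": -0.0175,"roll": 0,"claw": 0.015},{"dx": -0.0015,"dy": 0,"dz": -0.0175,"roll": 0,"claw": 0.015},{"dx": -0.0015,"dy": 0,"dz": -0.017,"roll": 0,"claw": 0.015}])

```text
clock: 5.7
position: [0.502, 0.1002, 0.2924]
tool_rot: [[0.002, 0.997, -0.081], [0.0, -0.081, -0.997], [-1.0, 0.002, -0.001]]
wrist_force: [-1.7, -0.0, 14.4]
grip_width: 0.019
```

```bash
python3 ctl.py goal=0 N=6 win=1.2
python3 - <<'E'
import cv2,numpy as np
p=np.load("last.npz")["p"];cv2.imwrite("pics/up.png",cv2.resize(p[150:270,290:410,::-1],None,fx=5,fy=5,interpolation=cv2.INTER_CUBIC))
E
```

```text
t 5.70 tcp L -0.011 cmd -0.009 R 0.1204 x -0.1273 F [-1.7 -0.  14.4]
meas [-0.1029, np.float64(-0.0061), np.float64(0.0051)] est a 0.0113 v 0.143 m 0.846 b -0.0024 rms 0.0011
full [-0.14 -0.14  0.06  0.06  0.04  0.04  0.03  0.03  0.03  0.03  0.03  0.03
  0.03  0.03  0.03  0.03]
L rows [-0.143 -0.143  0.058  0.058  0.041  0.041] pred a 0.002 v -0.006 max 0.019
[{"dx": 0.001, "dy": 0, "dz": 0.016, "roll": 0, "claw": 0.015}, {"dx": 0.001, "dy": 0, "dz": 0.016, "roll": 0, "claw": 0.015}, {"dx": 0.0, "dy": 0, "dz": -0.008, "roll": 0, "claw": 0.015}, {"dx": 0.0, "dy": 0, "dz": -0.008, "roll": 0, "claw": 0.015}, {"dx": 0.0, "dy": 0, "dz": -0.006, "roll": 0, "claw": 0.015}, {"dx": 0.0, "dy": 0, "dz": -0.006, "roll": 0, "claw": 0.015}]
```

View pics/up.png

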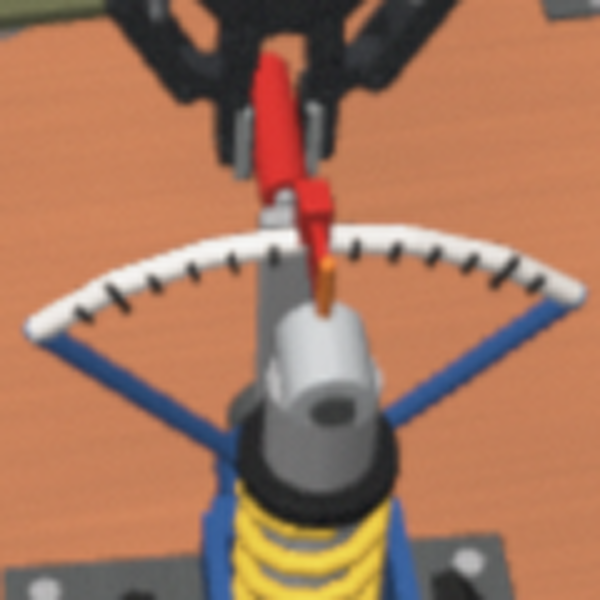

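Needle at crop (325,285) lines up with the marker stem at about (320,265), so the pointer is on the marker. I'll keep it balanced.

apply_moves(steps=[{"dx": 0.001,"dy": 0,"dz": 0.016,"roll": 0,"claw": 0.015},{"dx": 0.001,"dy": 0,"dz": 0.016,"roll": 0,"claw": 0.015},{"dx": 0.0,"dy": 0,"dz": -0.008,"roll": 0,"claw": 0.015},{"dx": 0.0,"dy": 0,"dz": -0.008,"roll": 0,"claw": 0.015},{"dx": 0.0,"dy": 0,"dz": -0.006,"roll": 0,"claw": 0.015},{"dx": 0.0,"dy": 0,"dz": -0.006,"roll": 0,"claw": 0.015}])

```text
clock: 6.3
position: [0.5027, 0.1081, 0.2923]
tool_rot: [[0.003, 0.997, -0.079], [0.002, -0.079, -0.997], [-1.0, 0.003, -0.002]]
wrist_force: [-2.0, 1.2, 14.7]
grip_width: 0.0191
```

```bash
python3 ctl.py goal=0 N=6 win=1.4
python3 - <<'E'
from h import *
import json
a=json.load(open("st.json"))["M"][-1][1]
f=np.load("last.npz");p,d=f["p"],f["d"];h=cv2.cvtColor(p,cv2.COLOR_RGB2HSV)
m=np.zeros((480,640),bool);m[195:222,335:375]=1
nd=m&(h[...,0]>7)&(h[...,0]<22)&(h[...,1]>185);v,u=np.nonzero(nd);print("needle px",u.mean(),v.mean(),len(u))
for x in(0,-.013):
  q=[(cam("scene",S2W(ST,[pol(t,R,x) for R in np.linspace(.14,.167,20)]))) for t in(a-.05,a,a+.05)]
  print(x,[np.interp(v.mean(),k[::-1,1],k[::-1,0]).round(2) for k in q],"pred at",a)
red=((h[...,0]<6)|(h[...,0]>173))&(h[...,1]>140)&(h[...,2]>80)
m[:]=0;m[180:194,340:368]=1;m&=red;v,u=np.nonzero(m);print("marker",u.mean(),v.mean(),len(u))
E
```

```text
t 6.30 tcp L 0.055 cmd 0.041 R 0.1205 x -0.1273 F [-2.   1.2 14.7]
meas [0.0051, np.float64(0.0534), np.float64(0.0602)] est a 0.0676 v 0.158 m 0.859 b -0.0007 rms 0.0009
full [-0.26 -0.33 -0.03  0.03  0.06  0.06  0.01  0.01  0.02  0.02  0.01  0.01
  0.01  0.01  0.01  0.01]
L rows [-0.258 -0.332 -0.03   0.033  0.062  0.062] pred a 0.009 v -0.038 max 0.076
[{"dx": 0.004, "dy": 0, "dz": 0.0355, "roll": 0, "claw": 0.015}, {"dx": 0.0065, "dy": 0, "dz": 0.044, "roll": 0, "claw": 0.015}, {"dx": 0.0, "dy": 0, "dz": 0.0085, "roll": 0, "claw": 0.015}, {"dx": 0.0, "dy": 0, "dz": 0.001, "roll": 0, "claw": 0.015}, {"dx": 0.0, "dy": 0, "dz": -0.0025, "roll": 0, "claw": 0.015}, {"dx": 0.0, "dy": 0, "dz": -0.0025, "roll": 0, "claw": 0.015}]
needle px 360.0 205.30769230769232 13
0 [np.float64(356.92), np.float64(361.87), np.float64(366.78)] pred at 0.06020450041249303
-0.013 [np.float64(355.61), np.float64(360.29), np.float64(364.94)] pred at 0.06020450041249303
marker 350.3984962406015 185.94736842105263 133
```

```bash
python3 - <<'E'
from h import *
import json
p3=tcp();print("now L",np.arctan2(p3[1],p3[2]-.172),p3)
t=open("ctl.py").read()
# measured lever angle logged around pictures; history = cmd + interpolated offset
t=t.replace("def xz(L)","def tl():\n    o=r.observe();p=W2S(np.array(o['position']));return [o['clock'],float(np.arctan2(p[1],p[2]-.172))]\ndef xz(L)")
t=t.replace("tt=r.observe()[\"clock\"];p,d=","tt=r.observe()[\"clock\"];s['TL'].append(tl());p,d=")
t=t.replace('s["L"].append([t,Lc])','s["L"].append([t,Lc]);s["TL"].append(tl())')
t=t.replace("Lf=lambda T:np.interp(np.asarray(T)-lag,LL[:,0],LL[:,1])","""TL=np.array(s["TL"]);TL=TL[np.unique(TL[:,0],return_index=True)[1]];O=TL[:,1]-np.interp(TL[:,0],LL[:,0],LL[:,1]);off=O[-1]
    Lf=lambda T:np.interp(np.asarray(T)-lag,LL[:,0],LL[:,1])+np.interp(T,TL[:,0],O)
    print("offsets",O[-4:].round(3))""")
t=t.replace("lk=np.r_[Lc,Lc,Lr[:n],Lr[n-1],Lr[n:]]","lk=np.r_[Lc,Lc,Lr[:n],Lr[n-1],Lr[n:]];oo=off*np.exp(-(np.r_[0,tk[1:]]-t).clip(0)/.5);lk=lk+oo")
t=t.replace('(v[1]-s["b"])/.002','(v[1]-s["b"])/.001')
open("ctl.py","w").write(t)
s=json.load(open("st.json"));s["pend"]=None;s["TL"].append([6.4,float(np.arctan2(p3[1],p3[2]-.172))]);s["m"],s["b"]=.86,-.002;json.dump(s,open("st.json","w"))
E
python3 ctl.py goal=0 N=6 pics=0 win=1.4
```

```text
now L 0.05462701118748827 [-0.12730586  0.00658201  0.29237024]
t 6.40 tcp L 0.055 cmd 0.041 R 0.1206 x -0.1273 F [-0.9  1.9 13.3]
offsets [ 0.001 -0.002  0.014  0.014]
meas [0.0051, 0.0534, 0.0602] est a 0.0689 v 0.179 m 0.873 b -0.0009 rms 0.0009
full [-0.26 -0.38 -0.08  0.03  0.07  0.07  0.01  0.01  0.02  0.02  0.01  0.01
  0.01  0.01  0.01  0.01]
L rows [-0.258 -0.381 -0.084  0.033  0.066  0.066] pred a 0.010 v -0.040 max 0.079
[{"dx": 0.004, "dy": 0, "dz": 0.0355, "roll": 0, "claw": 0.015}, {"dx": 0.0085, "dy": 0, "dz": 0.0495, "roll": 0, "claw": 0.015}, {"dx": 0.0005, "dy": 0, "dz": 0.015, "roll": 0, "claw": 0.015}, {"dx": 0.0, "dy": 0, "dz": 0.001, "roll": 0, "claw": 0.015}, {"dx": 0.0, "dy": 0, "dz": -0.003, "roll": 0, "claw": 0.015}, {"dx": 0.0, "dy": 0, "dz": -0.003, "roll": 0, "claw": 0.015}]
```

apply_moves(steps=[{"dx": 0.004,"dy": 0,"dz": 0.0355,"roll": 0,"claw": 0.015},{"dx": 0.0085,"dy": 0,"dz": 0.0495,"roll": 0,"claw": 0.015},{"dx": 0.0005,"dy": 0,"dz": 0.015,"roll": 0,"claw": 0.015},{"dx": 0.0,"dy": 0,"dz": 0.001,"roll": 0,"claw": 0.015},{"dx": 0.0,"dy": 0,"dz": -0.003,"roll": 0,"claw": 0.015},{"dx": 0.0,"dy": 0,"dz": -0.003,"roll": 0,"claw": 0.015}])

```text
clock: 6.9
position: [0.5031, 0.1129, 0.2921]
tool_rot: [[0.003, 0.997, -0.077], [0.004, -0.077, -0.997], [-1.0, 0.003, -0.004]]
wrist_force: [-1.0, 1.1, 12.5]
grip_width: 0.0185
```

```bash
python3 ctl.py goal=0 N=5 win=1.4
```

```text
t 6.90 tcp L 0.095 cmd 0.066 R 0.1207 x -0.1273 F [-1.   1.1 12.5]
offsets [0.014 0.029 0.022 0.018]
meas [0.0602, np.float64(0.0139), np.float64(0.0085)] est a 0.0080 v -0.021 m 0.868 b -0.0014 rms 0.0007
full [-0.   -0.    0.02  0.02  0.01  0.01  0.01  0.01  0.02  0.02  0.02  0.02
  0.02  0.02  0.02  0.02]
L rows [-0.005 -0.005  0.016  0.016  0.016] pred a 0.001 v -0.003 max 0.008
[{"dx": -0.0005, "dy": 0, "dz": 0.0085, "roll": 0, "claw": 0.015}, {"dx": -0.0005, "dy": 0, "dz": 0.0085, "roll": 0, "claw": 0.015}, {"dx": 0.0, "dy": 0, "dz": 0.006, "roll": 0, "claw": 0.015}, {"dx": 0.0, "dy": 0, "dz": 0.006, "roll": 0, "claw": 0.015}, {"dx": 0.0, "dy": 0, "dz": 0.006, "roll": 0, "claw": 0.015}]
```

apply_moves(steps=[{"dx": -0.0005,"dy": 0,"dz": 0.0085,"roll": 0,"claw": 0.015},{"dx": -0.0005,"dy": 0,"dz": 0.0085,"roll": 0,"claw": 0.015},{"dx": 0.0,"dy": 0,"dz": 0.006,"roll": 0,"claw": 0.015},{"dx": 0.0,"dy": 0,"dz": 0.006,"roll": 0,"claw": 0.015},{"dx": 0.0,"dy": 0,"dz": 0.006,"roll": 0,"claw": 0.015}])

```text
clock: 7.42
position: [0.5024, 0.105, 0.2924]
tool_rot: [[0.003, 0.997, -0.079], [0.002, -0.079, -0.997], [-1.0, 0.003, -0.002]]
wrist_force: [-1.2, 0.7, 14.7]
grip_width: 0.0187
```

```bash
python3 ctl.py goal=0 N=5 win=1.4
```

```text
t 7.42 tcp L 0.029 cmd 0.016 R 0.1205 x -0.1273 F [-1.2  0.7 14.7]
offsets [0.018 0.013 0.013 0.012]
meas [0.0085, np.float64(-0.0134), np.float64(-0.0145)] est a -0.0172 v -0.045 m 0.869 b -0.0021 rms 0.0006
full [ 0.12  0.12 -0.01 -0.01  0.01  0.01  0.02  0.02  0.02  0.02  0.02  0.02
  0.03  0.03  0.03  0.03]
L rows [ 0.116  0.116 -0.005 -0.005  0.012] pred a -0.002 v 0.015 max -0.002
[{"dx": 0.001, "dy": 0, "dz": -0.012, "roll": 0, "claw": 0.015}, {"dx": 0.001, "dy": 0, "dz": -0.012, "roll": 0, "claw": 0.015}, {"dx": 0.0, "dy": 0, "dz": 0.0025, "roll": 0, "claw": 0.015}, {"dx": 0.0, "dy": 0, "dz": 0.0025, "roll": 0, "claw": 0.015}, {"dx": 0.0, "dy": 0, "dz": 0.0005, "roll": 0, "claw": 0.015}]
```

apply_moves(steps=[{"dx": 0.001,"dy": 0,"dz": -0.012,"roll": 0,"claw": 0.015},{"dx": 0.001,"dy": 0,"dz": -0.012,"roll": 0,"claw": 0.015},{"dx": 0.0,"dy": 0,"dz": 0.0025,"roll": 0,"claw": 0.015},{"dx": 0.0,"dy": 0,"dz": 0.0025,"roll": 0,"claw": 0.015},{"dx": 0.0,"dy": 0,"dz": 0.0005,"roll": 0,"claw": 0.015}])

```text
clock: 7.93
position: [0.5022, 0.1028, 0.2924]
tool_rot: [[0.002, 0.997, -0.081], [0.001, -0.081, -0.997], [-1.0, 0.002, -0.001]]
wrist_force: [-2.4, -0.1, 13.6]
grip_width: 0.0187
```

```bash
python3 ctl.py goal=0 N=6 win=1.6
```

```text
t 7.93 tcp L 0.011 cmd 0.012 R 0.1204 x -0.1273 F [-2.4 -0.1 13.6]
offsets [ 0.012 -0.001  0.011  0.013]
meas [-0.0145, np.float64(0.0069), np.float64(0.0091)] est a 0.0122 v 0.058 m 0.865 b -0.0015 rms 0.0003
full [-0.09 -0.09  0.03  0.03  0.02  0.02  0.02  0.02  0.02  0.02  0.02  0.02
  0.02  0.02  0.02  0.02]
L rows [-0.088 -0.088  0.033  0.033  0.024  0.024] pred a 0.001 v -0.005 max 0.015
[{"dx": 0.0005, "dy": 0, "dz": 0.012, "roll": 0, "claw": 0.015}, {"dx": 0.0005, "dy": 0, "dz": 0.012, "roll": 0, "claw": 0.015}, {"dx": 0.0, "dy": 0, "dz": -0.0025, "roll": 0, "claw": 0.015}, {"dx": 0.0, "dy": 0, "dz": -0.0025, "roll": 0, "claw": 0.015}, {"dx": 0.0, "dy": 0, "dz": -0.0015, "roll": 0, "claw": 0.015}, {"dx": 0.0, "dy": 0, "dz": -0.0015, "roll": 0, "claw": 0.015}]
```

Stable; held within about ±0.02 since t≈6.8.

apply_moves(steps=[{"dx": 0.0005,"dy": 0,"dz": 0.012,"roll": 0,"claw": 0.015},{"dx": 0.0005,"dy": 0,"dz": 0.012,"roll": 0,"claw": 0.015},{"dx": 0.0,"dy": 0,"dz": -0.0025,"roll": 0,"claw": 0.015},{"dx": 0.0,"dy": 0,"dz": -0.0025,"roll": 0,"claw": 0.015},{"dx": 0.0,"dy": 0,"dz": -0.0015,"roll": 0,"claw": 0.015},{"dx": 0.0,"dy": 0,"dz": -0.0015,"roll": 0,"claw": 0.015}])

```text
clock: 8.53
position: [0.5025, 0.106, 0.2924]
tool_rot: [[0.003, 0.997, -0.079], [0.002, -0.079, -0.997], [-1.0, 0.003, -0.002]]
wrist_force: [-1.3, 0.5, 14.9]
grip_width: 0.0186
```

```bash
python3 ctl.py goal=0 N=6 win=1.6
```

```text
t 8.53 tcp L 0.038 cmd 0.024 R 0.1205 x -0.1273 F [-1.3  0.5 14.9]
offsets [0.013 0.013 0.013 0.013]
meas [0.0091, np.float64(0.0144), np.float64(0.0146)] est a 0.0175 v 0.047 m 0.869 b -0.0013 rms 0.0005
full [-0.1  -0.1   0.04  0.04  0.02  0.02  0.01  0.01  0.02  0.02  0.02  0.02
  0.02  0.02  0.02  0.02]
L rows [-0.097 -0.097  0.037  0.037  0.024  0.024] pred a 0.003 v -0.001 max 0.02
[{"dx": 0.0005, "dy": 0, "dz": 0.0145, "roll": 0, "claw": 0.015}, {"dx": 0.0005, "dy": 0, "dz": 0.0145, "roll": 0, "claw": 0.015}, {"dx": 0.0, "dy": 0, "dz": -0.0015, "roll": 0, "claw": 0.015}, {"dx": 0.0, "dy": 0, "dz": -0.0015, "roll": 0, "claw": 0.015}, {"dx": 0.0, "dy": 0, "dz": 0.0, "roll": 0, "claw": 0.015}, {"dx": 0.0, "dy": 0, "dz": 0.0, "roll": 0, "claw": 0.015}]
```

```bash
sed -i 's#clip(0)/.5)#clip(0)/5)#' ctl.py
python3 - <<'E'
import json;s=json.load(open("st.json"));s["pend"]=None;json.dump(s,open("st.json","w"))
E
python3 ctl.py goal=0 N=6 pics=0 win=1.6
```

```text
t 8.63 tcp L 0.037 cmd 0.024 R 0.1205 x -0.1273 F [-1.2 -0.2 13.9]
offsets [0.013 0.013 0.013 0.013]
meas [0.0091, 0.0144, 0.0146] est a 0.0175 v 0.047 m 0.872 b -0.0013 rms 0.0005
full [-0.1  -0.1   0.03  0.03  0.02  0.02  0.01  0.01  0.01  0.01  0.01  0.01
  0.01  0.01  0.01  0.01]
L rows [-0.101 -0.101  0.033  0.033  0.016  0.016] pred a 0.002 v -0.005 max 0.02
[{"dx": 0.0005, "dy": 0, "dz": 0.015, "roll": 0, "claw": 0.015}, {"dx": 0.0005, "dy": 0, "dz": 0.015, "roll": 0, "claw": 0.015}, {"dx": 0.0, "dy": 0, "dz": -0.001, "roll": 0, "claw": 0.015}, {"dx": 0.0, "dy": 0, "dz": -0.001, "roll": 0, "claw": 0.015}, {"dx": 0.0, "dy": 0, "dz": 0.001, "roll": 0, "claw": 0.015}, {"dx": 0.0, "dy": 0, "dz": 0.001, "roll": 0, "claw": 0.015}]
```

apply_moves(steps=[{"dx": 0.0005,"dy": 0,"dz": 0.015,"roll": 0,"claw": 0.015},{"dx": 0.0005,"dy": 0,"dz": 0.015,"roll": 0,"claw": 0.015},{"dx": 0.0,"dy": 0,"dz": -0.001,"roll": 0,"claw": 0.015},{"dx": 0.0,"dy": 0,"dz": -0.001,"roll": 0,"claw": 0.015},{"dx": 0.0,"dy": 0,"dz": 0.001,"roll": 0,"claw": 0.015},{"dx": 0.0,"dy": 0,"dz": 0.001,"roll": 0,"claw": 0.015}])

```text
clock: 9.13
position: [0.5024, 0.1048, 0.2924]
tool_rot: [[0.003, 0.997, -0.079], [0.002, -0.079, -0.997], [-1.0, 0.002, -0.002]]
wrist_force: [-1.9, 0.3, 14.4]
grip_width: 0.0186
```

```bash
python3 ctl.py goal=0 N=7 win=1.8
```

```text
t 9.13 tcp L 0.028 cmd 0.016 R 0.1204 x -0.1274 F [-1.9  0.3 14.4]
offsets [0.013 0.012 0.011 0.012]
meas [0.0146, np.float64(-0.0019), np.float64(-0.0023)] est a -0.0032 v -0.016 m 0.869 b -0.0014 rms 0.0008
full [0.03 0.03 0.   0.   0.   0.   0.01 0.01 0.01 0.01 0.01 0.01 0.01 0.01
 0.01 0.01]
L rows [ 0.033  0.033 -0.001 -0.001  0.003  0.003  0.008] pred a -0.001 v 0.000 max -0.001
[{"dx": 0.0, "dy": 0, "dz": -0.002, "roll": 0, "claw": 0.015}, {"dx": 0.0, "dy": 0, "dz": -0.002, "roll": 0, "claw": 0.015}, {"dx": 0.0, "dy": 0, "dz": 0.002, "roll": 0, "claw": 0.015}, {"dx": 0.0, "dy": 0, "dz": 0.002, "roll": 0, "claw": 0.015}, {"dx": 0.0, "dy": 0, "dz": 0.0015, "roll": 0, "claw": 0.015}, {"dx": 0.0, "dy": 0, "dz": 0.0015, "roll": 0, "claw": 0.015}, {"dx": 0.0, "dy": 0, "dz": 0.001, "roll": 0, "claw": 0.015}]
```

apply_moves(steps=[{"dx": 0.0,"dy": 0,"dz": -0.002,"roll": 0,"claw": 0.015},{"dx": 0.0,"dy": 0,"dz": -0.002,"roll": 0,"claw": 0.015},{"dx": 0.0,"dy": 0,"dz": 0.002,"roll": 0,"claw": 0.015},{"dx": 0.0,"dy": 0,"dz": 0.002,"roll": 0,"claw": 0.015},{"dx": 0.0,"dy": 0,"dz": 0.0015,"roll": 0,"claw": 0.015},{"dx": 0.0,"dy": 0,"dz": 0.0015,"roll": 0,"claw": 0.015},{"dx": 0.0,"dy": 0,"dz": 0.001,"roll": 0,"claw": 0.015}])

```text
clock: 9.82
position: [0.5023, 0.1036, 0.2924]
tool_rot: [[0.003, 0.997, -0.079], [0.002, -0.079, -0.997], [-1.0, 0.002, -0.002]]
wrist_force: [-1.9, 0.5, 14.1]
grip_width: 0.0186
```

```bash
python3 ctl.py goal=0 N=7 win=1.8
python3 - <<'E'
from h import *
import json
a=json.load(open("st.json"))["M"][-1][1]
p=np.load("last.npz")["p"];k=cv2.resize(p[160:240,310:410],None,fx=8,fy=8,interpolation=cv2.INTER_CUBIC)[:600]
for t,x,R,c in((a,-.013,(.12,.167),(0,255,255)),(0,-.045,(.13,.168),(0,255,0))):
    u=((cam("scene",S2W(ST,[pol(t,q,x) for q in R]))-[310,160]+.5)*8).astype(int);cv2.line(k,tuple(map(int,u[0])),tuple(map(int,u[1])),c,1)
cv2.imwrite("pics/up2.png",k[:,:,::-1])
E
```

```text
t 9.82 tcp L 0.018 cmd 0.008 R 0.1204 x -0.1274 F [-1.9  0.5 14.1]
offsets [0.012 0.01  0.012 0.012]
meas [-0.0023, np.float64(-0.006), np.float64(-0.0071)] est a -0.0075 v -0.012 m 0.872 b -0.0015 rms 0.0005
full [ 0.04  0.04 -0.   -0.    0.    0.    0.01  0.01  0.01  0.01  0.01  0.01
  0.01  0.01  0.01  0.01]
L rows [ 0.045  0.045 -0.005 -0.005  0.003  0.003  0.008] pred a 0.001 v 0.005 max 0.001
[{"dx": 0.0, "dy": 0, "dz": -0.0045, "roll": 0, "claw": 0.015}, {"dx": 0.0, "dy": 0, "dz": -0.0045, "roll": 0, "claw": 0.015}, {"dx": 0.0, "dy": 0, "dz": 0.0015, "roll": 0, "claw": 0.015}, {"dx": 0.0, "dy": 0, "dz": 0.0015, "roll": 0, "claw": 0.015}, {"dx": 0.0, "dy": 0, "dz": 0.0005, "roll": 0, "claw": 0.015}, {"dx": 0.0, "dy": 0, "dz": 0.0005, "roll": 0, "claw": 0.015}, {"dx": 0.0, "dy": 0, "dz": 0.0, "roll": 0, "claw": 0.015}]
```

View pics/up2.png

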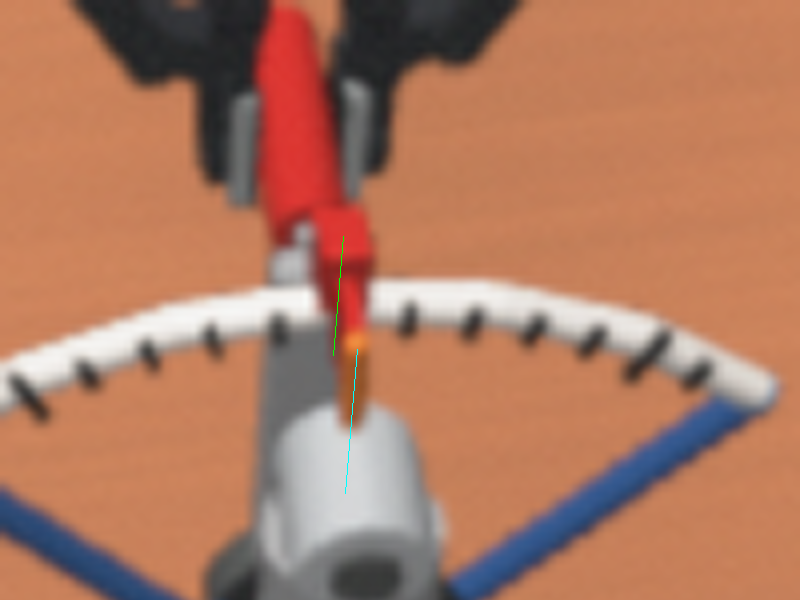

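The cyan line (tilt estimate) lies on the real needle at (355,380), and the green line (tilt 0) passes the marker block's centre at (343,237). They agree to about 0.01 rad. Continuing the hold.

apply_moves(steps=[{"dx": 0.0,"dy": 0,"dz": -0.0045,"roll": 0,"claw": 0.015},{"dx": 0.0,"dy": 0,"dz": -0.0045,"roll": 0,"claw": 0.015},{"dx": 0.0,"dy": 0,"dz": 0.0015,"roll": 0,"claw": 0.015},{"dx": 0.0,"dy": 0,"dz": 0.0015,"roll": 0,"claw": 0.015},{"dx": 0.0,"dy": 0,"dz": 0.0005,"roll": 0,"claw": 0.015},{"dx": 0.0,"dy": 0,"dz": 0.0005,"roll": 0,"claw": 0.015},{"dx": 0.0,"dy": 0,"dz": 0.0,"roll": 0,"claw": 0.015}])

```text
clock: 10.5
position: [0.5023, 0.1036, 0.2924]
tool_rot: [[0.003, 0.997, -0.079], [0.002, -0.079, -0.997], [-1.0, 0.002, -0.002]]
wrist_force: [-1.6, -0.1, 14.0]
grip_width: 0.0186
```

```bash
python3 ctl.py goal=0 N=7 win=1.8
```

```text
t 10.50 tcp L 0.018 cmd 0.008 R 0.1204 x -0.1273 F [-1.6 -0.1 14. ]
offsets [0.012 0.011 0.012 0.012]
meas [-0.0071, np.float64(0.0025), np.float64(0.0007)] est a 0.0022 v 0.010 m 0.871 b -0.0015 rms 0.0007
full [-0.01 -0.01  0.01  0.01  0.01  0.01  0.01  0.01  0.01  0.01  0.01  0.01
  0.01  0.01  0.01  0.01]
L rows [-0.009 -0.009  0.012  0.012  0.008  0.008  0.008] pred a 0.002 v 0.001 max 0.003
[{"dx": 0.0, "dy": 0, "dz": 0.002, "roll": 0, "claw": 0.015}, {"dx": 0.0, "dy": 0, "dz": 0.002, "roll": 0, "claw": 0.015}, {"dx": 0.0, "dy": 0, "dz": -0.0005, "roll": 0, "claw": 0.015}, {"dx": 0.0, "dy": 0, "dz": -0.0005, "roll": 0, "claw": 0.015}, {"dx": 0.0, "dy": 0, "dz": 0.0, "roll": 0, "claw": 0.015}, {"dx": 0.0, "dy": 0, "dz": 0.0, "roll": 0, "claw": 0.015}, {"dx": 0.0, "dy": 0, "dz": 0.0, "roll": 0, "claw": 0.015}]
```

apply_moves(steps=[{"dx": 0.0,"dy": 0,"dz": 0.002,"roll": 0,"claw": 0.015},{"dx": 0.0,"dy": 0,"dz": 0.002,"roll": 0,"claw": 0.015},{"dx": 0.0,"dy": 0,"dz": -0.0005,"roll": 0,"claw": 0.015},{"dx": 0.0,"dy": 0,"dz": -0.0005,"roll": 0,"claw": 0.015},{"dx": 0.0,"dy": 0,"dz": 0.0,"roll": 0,"claw": 0.015},{"dx": 0.0,"dy": 0,"dz": 0.0,"roll": 0,"claw": 0.015},{"dx": 0.0,"dy": 0,"dz": 0.0,"roll": 0,"claw": 0.015}])

```text
clock: 11.18
position: [0.5023, 0.1037, 0.2924]
tool_rot: [[0.003, 0.997, -0.079], [0.002, -0.079, -0.997], [-1.0, 0.002, -0.002]]
wrist_force: [-1.9, 0.6, 13.3]
grip_width: 0.019
```

```bash
python3 ctl.py goal=0 N=8 win=1.8
```

```text
t 11.18 tcp L 0.019 cmd 0.008 R 0.1204 x -0.1273 F [-1.9  0.6 13.3]
offsets [0.012 0.011 0.011 0.012]
meas [0.0007, np.float64(0.0015), np.float64(0.0016)] est a 0.0016 v 0.002 m 0.870 b -0.0015 rms 0.0007
full [0.   0.   0.01 0.01 0.01 0.01 0.01 0.01 0.01 0.01 0.01 0.01 0.01 0.01
 0.01 0.01]
L rows [-0.001 -0.001  0.008  0.008  0.008  0.008  0.008  0.008] pred a -0.003 v -0.009 max 0.002
[{"dx": 0.0, "dy": 0, "dz": 0.001, "roll": 0, "claw": 0.015}, {"dx": 0.0, "dy": 0, "dz": 0.001, "roll": 0, "claw": 0.015}, {"dx": 0.0, "dy": 0, "dz": 0.0, "roll": 0, "claw": 0.015}, {"dx": 0.0, "dy": 0, "dz": 0.0, "roll": 0, "claw": 0.015}, {"dx": 0.0, "dy": 0, "dz": 0.0, "roll": 0, "claw": 0.015}, {"dx": 0.0, "dy": 0, "dz": 0.0, "roll": 0, "claw": 0.015}, {"dx": 0.0, "dy": 0, "dz": 0.0, "roll": 0, "claw": 0.015}, {"dx": 0.0, "dy": 0, "dz": 0.0, "roll": 0, "claw": 0.015}]
```

apply_moves(steps=[{"dx": 0.0,"dy": 0,"dz": 0.001,"roll": 0,"claw": 0.015},{"dx": 0.0,"dy": 0,"dz": 0.001,"roll": 0,"claw": 0.015},{"dx": 0.0,"dy": 0,"dz": 0.0,"roll": 0,"claw": 0.015},{"dx": 0.0,"dy": 0,"dz": 0.0,"roll": 0,"claw": 0.015},{"dx": 0.0,"dy": 0,"dz": 0.0,"roll": 0,"claw": 0.015},{"dx": 0.0,"dy": 0,"dz": 0.0,"roll": 0,"claw": 0.015},{"dx": 0.0,"dy": 0,"dz": 0.0,"roll": 0,"claw": 0.015},{"dx": 0.0,"dy": 0,"dz": 0.0,"roll": 0,"claw": 0.015}])

```text
clock: 11.95
position: [0.5023, 0.1038, 0.2924]
tool_rot: [[0.003, 0.997, -0.079], [0.002, -0.079, -0.997], [-1.0, 0.003, -0.002]]
wrist_force: [-2.4, -0.6, 13.8]
grip_width: 0.0187
```

```bash
python3 ctl.py goal=0 N=8 win=1.8
```

```text
t 11.95 tcp L 0.019 cmd 0.008 R 0.1204 x -0.1273 F [-2.4 -0.6 13.8]
offsets [0.012 0.012 0.011 0.012]
meas [0.0016, np.float64(-0.0028), np.float64(-0.0043)] est a -0.0042 v -0.009 m 0.871 b -0.0015 rms 0.0007
full [0.03 0.03 0.   0.   0.01 0.01 0.01 0.01 0.01 0.01 0.01 0.01 0.01 0.01
 0.01 0.01]
L rows [0.028 0.028 0.003 0.003 0.003 0.003 0.008 0.008] pred a -0.002 v -0.004 max -0.001
[{"dx": 0.0, "dy": 0, "dz": -0.0025, "roll": 0, "claw": 0.015}, {"dx": 0.0, "dy": 0, "dz": -0.0025, "roll": 0, "claw": 0.015}, {"dx": 0.0, "dy": 0, "dz": 0.0005, "roll": 0, "claw": 0.015}, {"dx": 0.0, "dy": 0, "dz": 0.0005, "roll": 0, "claw": 0.015}, {"dx": 0.0, "dy": 0, "dz": 0.0005, "roll": 0, "claw": 0.015}, {"dx": 0.0, "dy": 0, "dz": 0.0005, "roll": 0, "claw": 0.015}, {"dx": 0.0, "dy": 0, "dz": 0.0, "roll": 0, "claw": 0.015}, {"dx": 0.0, "dy": 0, "dz": 0.0, "roll": 0, "claw": 0.015}]
```

apply_moves(steps=[{"dx": 0.0,"dy": 0,"dz": -0.0025,"roll": 0,"claw": 0.015},{"dx": 0.0,"dy": 0,"dz": -0.0025,"roll": 0,"claw": 0.015},{"dx": 0.0,"dy": 0,"dz": 0.0005,"roll": 0,"claw": 0.015},{"dx": 0.0,"dy": 0,"dz": 0.0005,"roll": 0,"claw": 0.015},{"dx": 0.0,"dy": 0,"dz": 0.0005,"roll": 0,"claw": 0.015},{"dx": 0.0,"dy": 0,"dz": 0.0005,"roll": 0,"claw": 0.015},{"dx": 0.0,"dy": 0,"dz": 0.0,"roll": 0,"claw": 0.015},{"dx": 0.0,"dy": 0,"dz": 0.0,"roll": 0,"claw": 0.015}])

```text
clock: 12.72
position: [0.5023, 0.1039, 0.2924]
tool_rot: [[0.003, 0.997, -0.079], [0.002, -0.079, -0.997], [-1.0, 0.003, -0.002]]
wrist_force: [-1.5, 0.2, 13.9]
grip_width: 0.0186
```

```bash
python3 ctl.py goal=0 N=8 win=1.8
```

```text
t 12.72 tcp L 0.020 cmd 0.008 R 0.1204 x -0.1273 F [-1.5  0.2 13.9]
offsets [0.012 0.012 0.012 0.012]
meas [-0.0043, np.float64(0.0029), np.float64(0.0031)] est a 0.0038 v 0.012 m 0.871 b -0.0015 rms 0.0003
full [-0.02 -0.02  0.01  0.01  0.01  0.01  0.01  0.01  0.01  0.01  0.01  0.01
  0.01  0.01  0.01  0.01]
L rows [-0.017 -0.017  0.012  0.012  0.012  0.012  0.008  0.008] pred a -0.001 v -0.003 max 0.004
[{"dx": 0.0, "dy": 0, "dz": 0.003, "roll": 0, "claw": 0.015}, {"dx": 0.0, "dy": 0, "dz": 0.003, "roll": 0, "claw": 0.015}, {"dx": 0.0, "dy": 0, "dz": -0.0005, "roll": 0, "claw": 0.015}, {"dx": 0.0, "dy": 0, "dz": -0.0005, "roll": 0, "claw": 0.015}, {"dx": 0.0, "dy": 0, "dz": -0.0005, "roll": 0, "claw": 0.015}, {"dx": 0.0, "dy": 0, "dz": -0.0005, "roll": 0, "claw": 0.015}, {"dx": 0.0, "dy": 0, "dz": 0.0, "roll": 0, "claw": 0.015}, {"dx": 0.0, "dy": 0, "dz": 0.0, "roll": 0, "claw": 0.015}]
```

apply_moves(steps=[{"dx": 0.0,"dy": 0,"dz": 0.003,"roll": 0,"claw": 0.015},{"dx": 0.0,"dy": 0,"dz": 0.003,"roll": 0,"claw": 0.015},{"dx": 0.0,"dy": 0,"dz": -0.0005,"roll": 0,"claw": 0.015},{"dx": 0.0,"dy": 0,"dz": -0.0005,"roll": 0,"claw": 0.015},{"dx": 0.0,"dy": 0,"dz": -0.0005,"roll": 0,"claw": 0.015},{"dx": 0.0,"dy": 0,"dz": -0.0005,"roll": 0,"claw": 0.015},{"dx": 0.0,"dy": 0,"dz": 0.0,"roll": 0,"claw": 0.015},{"dx": 0.0,"dy": 0,"dz": 0.0,"roll": 0,"claw": 0.015}])

```text
clock: 13.48
position: [0.5023, 0.1037, 0.2924]
tool_rot: [[0.003, 0.997, -0.079], [0.002, -0.079, -0.997], [-1.0, 0.002, -0.002]]
wrist_force: [-2.1, -0.2, 13.9]
grip_width: 0.0186
```

```bash
python3 ctl.py goal=0 N=8 win=1.8
```

```text
t 13.48 tcp L 0.019 cmd 0.008 R 0.1204 x -0.1273 F [-2.1 -0.2 13.9]
offsets [0.012 0.011 0.011 0.011]
meas [0.0031, np.float64(0.0007), np.float64(-0.0007)] est a -0.0002 v -0.001 m 0.870 b -0.0015 rms 0.0005
full [0.01 0.01 0.01 0.01 0.01 0.01 0.01 0.01 0.01 0.01 0.01 0.01 0.01 0.01
 0.01 0.01]
L rows [0.008 0.008 0.008 0.008 0.008 0.008 0.008 0.008] pred a -0.002 v -0.004 max -0.0
[{"dx": 0.0, "dy": 0, "dz": 0.0, "roll": 0, "claw": 0.015}, {"dx": 0.0, "dy": 0, "dz": 0.0, "roll": 0, "claw": 0.015}, {"dx": 0.0, "dy": 0, "dz": 0.0, "roll": 0, "claw": 0.015}, {"dx": 0.0, "dy": 0, "dz": 0.0, "roll": 0, "claw": 0.015}, {"dx": 0.0, "dy": 0, "dz": 0.0, "roll": 0, "claw": 0.015}, {"dx": 0.0, "dy": 0, "dz": 0.0, "roll": 0, "claw": 0.015}, {"dx": 0.0, "dy": 0, "dz": 0.0, "roll": 0, "claw": 0.015}, {"dx": 0.0, "dy": 0, "dz": 0.0, "roll": 0, "claw": 0.015}]
```

apply_moves(steps=[{"dx": 0.0,"dy": 0,"dz": 0.0,"roll": 0,"claw": 0.015},{"dx": 0.0,"dy": 0,"dz": 0.0,"roll": 0,"claw": 0.015},{"dx": 0.0,"dy": 0,"dz": 0.0,"roll": 0,"claw": 0.015},{"dx": 0.0,"dy": 0,"dz": 0.0,"roll": 0,"claw": 0.015},{"dx": 0.0,"dy": 0,"dz": 0.0,"roll": 0,"claw": 0.015},{"dx": 0.0,"dy": 0,"dz": 0.0,"roll": 0,"claw": 0.015},{"dx": 0.0,"dy": 0,"dz": 0.0,"roll": 0,"claw": 0.015},{"dx": 0.0,"dy": 0,"dz": 0.0,"roll": 0,"claw": 0.015}])

```text
clock: 14.25
position: [0.5023, 0.1037, 0.2924]
tool_rot: [[0.003, 0.997, -0.079], [0.002, -0.079, -0.997], [-1.0, 0.002, -0.002]]
wrist_force: [-0.6, 0.8, 13.0]
grip_width: 0.0186
```

```bash
python3 ctl.py goal=0 N=8 win=1.8
```

```text
t 14.25 tcp L 0.019 cmd 0.008 R 0.1204 x -0.1273 F [-0.6  0.8 13. ]
offsets [0.011 0.011 0.012 0.012]
meas [-0.0007, np.float64(-0.0037), np.float64(-0.0029)] est a -0.0037 v -0.006 m 0.870 b -0.0015 rms 0.0005
full [0.03 0.03 0.   0.   0.01 0.01 0.01 0.01 0.01 0.01 0.01 0.01 0.01 0.01
 0.01 0.01]
L rows [0.024 0.024 0.003 0.003 0.008 0.008 0.008 0.008] pred a -0.000 v 0.000 max -0.0
[{"dx": 0.0, "dy": 0, "dz": -0.002, "roll": 0, "claw": 0.015}, {"dx": 0.0, "dy": 0, "dz": -0.002, "roll": 0, "claw": 0.015}, {"dx": 0.0, "dy": 0, "dz": 0.0005, "roll": 0, "claw": 0.015}, {"dx": 0.0, "dy": 0, "dz": 0.0005, "roll": 0, "claw": 0.015}, {"dx": 0.0, "dy": 0, "dz": 0.0, "roll": 0, "claw": 0.015}, {"dx": 0.0, "dy": 0, "dz": 0.0, "roll": 0, "claw": 0.015}, {"dx": 0.0, "dy": 0, "dz": 0.0, "roll": 0, "claw": 0.015}, {"dx": 0.0, "dy": 0, "dz": 0.0, "roll": 0, "claw": 0.015}]
```

apply_moves(steps=[{"dx": 0.0,"dy": 0,"dz": -0.002,"roll": 0,"claw": 0.015},{"dx": 0.0,"dy": 0,"dz": -0.002,"roll": 0,"claw": 0.015},{"dx": 0.0,"dy": 0,"dz": 0.0005,"roll": 0,"claw": 0.015},{"dx": 0.0,"dy": 0,"dz": 0.0005,"roll": 0,"claw": 0.015},{"dx": 0.0,"dy": 0,"dz": 0.0,"roll": 0,"claw": 0.015},{"dx": 0.0,"dy": 0,"dz": 0.0,"roll": 0,"claw": 0.015},{"dx": 0.0,"dy": 0,"dz": 0.0,"roll": 0,"claw": 0.015},{"dx": 0.0,"dy": 0,"dz": 0.0,"roll": 0,"claw": 0.015}])

```text
clock: 15.02
position: [0.5023, 0.1038, 0.2924]
tool_rot: [[0.003, 0.997, -0.079], [0.002, -0.079, -0.997], [-1.0, 0.003, -0.002]]
wrist_force: [-1.5, 0.2, 14.3]
grip_width: 0.0186
```

```bash
python3 ctl.py goal=0 N=8 win=1.8
```

```text
t 15.02 tcp L 0.019 cmd 0.008 R 0.1205 x -0.1273 F [-1.5  0.2 14.3]
offsets [0.012 0.012 0.012 0.012]
meas [-0.0029, np.float64(0.0038), np.float64(0.0063)] est a 0.0064 v 0.018 m 0.871 b -0.0014 rms 0.0006
full [-0.03 -0.03  0.02  0.02  0.01  0.01  0.01  0.01  0.01  0.01  0.01  0.01
  0.01  0.01  0.01  0.01]
L rows [-0.03  -0.03   0.016  0.016  0.012  0.012  0.008  0.008] pred a 0.001 v -0.002 max 0.007
[{"dx": 0.0, "dy": 0, "dz": 0.0045, "roll": 0, "claw": 0.015}, {"dx": 0.0, "dy": 0, "dz": 0.0045, "roll": 0, "claw": 0.015}, {"dx": 0.0, "dy": 0, "dz": -0.001, "roll": 0, "claw": 0.015}, {"dx": 0.0, "dy": 0, "dz": -0.001, "roll": 0, "claw": 0.015}, {"dx": 0.0, "dy": 0, "dz": -0.0005, "roll": 0, "claw": 0.015}, {"dx": 0.0, "dy": 0, "dz": -0.0005, "roll": 0, "claw": 0.015}, {"dx": 0.0, "dy": 0, "dz": 0.0, "roll": 0, "claw": 0.015}, {"dx": 0.0, "dy": 0, "dz": 0.0, "roll": 0, "claw": 0.015}]
```

Held on the marker from about 6.8 to 15.1 s. Now lowering in stages towards the +0.5 rest.

```bash
python3 - <<'E'
import json;s=json.load(open("st.json"));s["pend"]=None;json.dump(s,open("st.json","w"))
E
python3 ctl.py goal=.25 N=8 pics=0 win=1.8 vw=.6
```

```text
t 15.12 tcp L 0.019 cmd 0.008 R 0.1205 x -0.1273 F [-1.3  0.6 13.6]
offsets [0.012 0.012 0.012 0.012]
meas [-0.0029, 0.0038, 0.0063] est a 0.0064 v 0.018 m 0.872 b -0.0014 rms 0.0006
full [ 0.31  0.42  0.12 -0.18 -0.21 -0.21 -0.11 -0.11 -0.09 -0.09 -0.09 -0.09
 -0.08 -0.08 -0.1  -0.1 ]
L rows [ 0.308  0.424  0.125 -0.177 -0.211 -0.211 -0.105 -0.105] pred a 0.212 v 0.092 max 0.212
[{"dx": 0.0055, "dy": 0, "dz": -0.0355, "roll": 0, "claw": 0.015}, {"dx": 0.0105, "dy": 0, "dz": -0.0485, "roll": 0, "claw": 0.015}, {"dx": 0.001, "dy": 0, "dz": -0.014, "roll": 0, "claw": 0.015}, {"dx": 0.002, "dy": 0, "dz": 0.022, "roll": 0, "claw": 0.015}, {"dx": 0.0025, "dy": 0, "dz": 0.026, "roll": 0, "claw": 0.015}, {"dx": 0.0025, "dy": 0, "dz": 0.026, "roll": 0, "claw": 0.015}, {"dx": 0.0005, "dy": 0, "dz": 0.0135, "roll": 0, "claw": 0.015}, {"dx": 0.0005, "dy": 0, "dz": 0.0135, "roll": 0, "claw": 0.015}]
```

```bash
for R in "[.15,.2,.15,.05,-.02,-.05,-.07,-.07]" "[.1,.15,.15,.1,.05,0,-.05,-.05]"; do python3 - <<'E'
import json;s=json.load(open("st.json"));s["pend"]=None;json.dump(s,open("st.json","w"))
E
python3 ctl.py goal=.25 pics=0 win=1.8 "rows=$R" | tail -2; done
```

```text
L rows [ 0.15   0.201  0.15   0.049 -0.022 -0.051 -0.072 -0.072] pred a 0.200 v 0.237 max 0.2
[{"dx": 0.0015, "dy": 0, "dz": -0.017, "roll": 0, "claw": 0.015}, {"dx": 0.0025, "dy": 0, "dz": -0.023, "roll": 0, "claw": 0.015}, {"dx": 0.0015, "dy": 0, "dz": -0.017, "roll": 0, "claw": 0.015}, {"dx": 0.0, "dy": 0, "dz": -0.005, "roll": 0, "claw": 0.015}, {"dx": 0.0, "dy": 0, "dz": 0.0035, "roll": 0, "claw": 0.015}, {"dx": 0.0, "dy": 0, "dz": 0.007, "roll": 0, "claw": 0.015}, {"dx": 0.0005, "dy": 0, "dz": 0.0095, "roll": 0, "claw": 0.015}, {"dx": 0.0005, "dy": 0, "dz": 0.0095, "roll": 0, "claw": 0.015}]
L rows [ 0.099  0.15   0.15   0.099  0.049 -0.001 -0.051 -0.051] pred a 0.201 v 0.303 max 0.201
[{"dx": 0.0005, "dy": 0, "dz": -0.011, "roll": 0, "claw": 0.015}, {"dx": 0.0015, "dy": 0, "dz": -0.017, "roll": 0, "claw": 0.015}, {"dx": 0.0015, "dy": 0, "dz": -0.017, "roll": 0, "claw": 0.015}, {"dx": 0.0005, "dy": 0, "dz": -0.011, "roll": 0, "claw": 0.015}, {"dx": 0.0, "dy": 0, "dz": -0.005, "roll": 0, "claw": 0.015}, {"dx": 0.0, "dy": 0, "dz": 0.001, "roll": 0, "claw": 0.015}, {"dx": 0.0, "dy": 0, "dz": 0.007, "roll": 0, "claw": 0.015}, {"dx": 0.0, "dy": 0, "dz": 0.007, "roll": 0, "claw": 0.015}]
```

```bash
python3 - <<'E'
import json;s=json.load(open("st.json"));s["pend"]=None;json.dump(s,open("st.json","w"))
E
python3 ctl.py goal=.25 pics=0 win=1.8 "rows=[.15,.2,.15,.05,-.02,-.05,-.07,-.07]" | tail -2|cut -c1-100
```

```text
L rows [ 0.15   0.201  0.15   0.049 -0.022 -0.051 -0.072 -0.072] pred a 0.200 v 0.237 max 0.2
[{"dx": 0.0015, "dy": 0, "dz": -0.017, "roll": 0, "claw": 0.015}, {"dx": 0.0025, "dy": 0, "dz": -0.0
```

apply_moves(steps=[{"dx": 0.0015,"dy": 0,"dz": -0.017,"roll": 0,"claw": 0.015},{"dx": 0.0025,"dy": 0,"dz": -0.023,"roll": 0,"claw": 0.015},{"dx": 0.0015,"dy": 0,"dz": -0.017,"roll": 0,"claw": 0.015},{"dx": 0.0,"dy": 0,"dz": -0.005,"roll": 0,"claw": 0.015},{"dx": 0.0,"dy": 0,"dz": 0.0035,"roll": 0,"claw": 0.015},{"dx": 0.0,"dy": 0,"dz": 0.007,"roll": 0,"claw": 0.015},{"dx": 0.0005,"dy": 0,"dz": 0.0095,"roll": 0,"claw": 0.015},{"dx": 0.0005,"dy": 0,"dz": 0.0095,"roll": 0,"claw": 0.015}])

```text
clock: 15.78
position: [0.5013, 0.0928, 0.2919]
tool_rot: [[0.002, 0.997, -0.081], [0.0, -0.081, -0.997], [-1.0, 0.002, -0.0]]
wrist_force: [-2.2, -1.4, 15.8]
grip_width: 0.0184
```

```bash
python3 ctl.py goal=.42 N=6 win=1.8 vw=1.2
```

```text
t 15.78 tcp L -0.073 cmd -0.072 R 0.1202 x -0.1274 F [-2.2 -1.4 15.8]
offsets [ 0.012 -0.001  0.002  0.005]
meas [0.0063, np.float64(0.1725), np.float64(0.1877)] est a 0.1980 v 0.231 m 0.895 b -0.0013 rms 0.0010
full [ 0.1   0.1  -0.2  -0.28 -0.16 -0.16 -0.14 -0.14 -0.14 -0.14 -0.14 -0.14
 -0.13 -0.13 -0.15 -0.15]
L rows [ 0.099  0.099 -0.202 -0.284 -0.16  -0.16 ] pred a 0.349 v 0.108 max 0.349
[{"dx": 0.0005, "dy": 0, "dz": -0.0205, "roll": 0, "claw": 0.015}, {"dx": 0.0005, "dy": 0, "dz": -0.0205, "roll": 0, "claw": 0.015}, {"dx": 0.002, "dy": 0, "dz": 0.0155, "roll": 0, "claw": 0.015}, {"dx": 0.0045, "dy": 0, "dz": 0.025, "roll": 0, "claw": 0.015}, {"dx": 0.001, "dy": 0, "dz": 0.0105, "roll": 0, "claw": 0.015}, {"dx": 0.001, "dy": 0, "dz": 0.0105, "roll": 0, "claw": 0.015}]
```

Tracking the prediction well.

apply_moves(steps=[{"dx": 0.0005,"dy": 0,"dz": -0.0205,"roll": 0,"claw": 0.015},{"dx": 0.0005,"dy": 0,"dz": -0.0205,"roll": 0,"claw": 0.015},{"dx": 0.002,"dy": 0,"dz": 0.0155,"roll": 0,"claw": 0.015},{"dx": 0.0045,"dy": 0,"dz": 0.025,"roll": 0,"claw": 0.015},{"dx": 0.001,"dy": 0,"dz": 0.0105,"roll": 0,"claw": 0.015},{"dx": 0.001,"dy": 0,"dz": 0.0105,"roll": 0,"claw": 0.015}])

```text
clock: 16.38
position: [0.5007, 0.0838, 0.2908]
tool_rot: [[0.002, 0.997, -0.08], [0.001, -0.08, -0.997], [-1.0, 0.002, -0.002]]
wrist_force: [-2.3, -1.5, 14.6]
grip_width: 0.0185
```

```bash
python3 ctl.py goal=.475 N=6 win=1.4 vw=1.2
```

```text
t 16.38 tcp L -0.148 cmd -0.160 R 0.1201 x -0.1273 F [-2.3 -1.5 14.6]
offsets [0.005 0.011 0.009 0.006]
meas [0.1877, np.float64(0.3589), np.float64(0.3726)] est a 0.3816 v 0.201 m 0.917 b -0.0012 rms 0.0012
full [-0.17 -0.17 -0.16 -0.16 -0.16 -0.16 -0.14 -0.14 -0.14 -0.14 -0.14 -0.14
 -0.14 -0.14 -0.14 -0.14]
L rows [-0.172 -0.172 -0.164 -0.164 -0.16  -0.16 ] pred a 0.471 v 0.132 max 0.471
[{"dx": 0.0005, "dy": 0, "dz": 0.0015, "roll": 0, "claw": 0.015}, {"dx": 0.0005, "dy": 0, "dz": 0.0015, "roll": 0, "claw": 0.015}, {"dx": 0.0, "dy": 0, "dz": 0.0005, "roll": 0, "claw": 0.015}, {"dx": 0.0, "dy": 0, "dz": 0.0005, "roll": 0, "claw": 0.015}, {"dx": 0.0, "dy": 0, "dz": 0.0, "roll": 0, "claw": 0.015}, {"dx": 0.0, "dy": 0, "dz": 0.0, "roll": 0, "claw": 0.015}]
```

```bash
python3 - <<'E'
import json;s=json.load(open("st.json"));s["pend"]=None;json.dump(s,open("st.json","w"))
E
python3 ctl.py goal=.48 pics=0 win=1.4 "rows=[-.27,-.27,-.2,-.16,-.16,-.16]"
```

```text
t 16.48 tcp L -0.154 cmd -0.160 R 0.1201 x -0.1273 F [-0.8 -1.8 13.4]
offsets [0.005 0.011 0.009 0.006]
meas [0.1877, 0.3589, 0.3726] est a 0.3824 v 0.213 m 0.927 b -0.0012 rms 0.0012
full [-0.27 -0.27 -0.2  -0.16 -0.16 -0.16]
L rows [-0.271 -0.271 -0.202 -0.16  -0.16  -0.16 ] pred a 0.421 v 0.030 max 0.421
[{"dx": 0.003, "dy": 0, "dz": 0.013, "roll": 0, "claw": 0.015}, {"dx": 0.003, "dy": 0, "dz": 0.013, "roll": 0, "claw": 0.015}, {"dx": 0.001, "dy": 0, "dz": 0.005, "roll": 0, "claw": 0.015}, {"dx": 0.0, "dy": 0, "dz": 0.0, "roll": 0, "claw": 0.015}, {"dx": 0.0, "dy": 0, "dz": 0.0, "roll": 0, "claw": 0.015}, {"dx": 0.0, "dy": 0, "dz": 0.0, "roll": 0, "claw": 0.015}]
```

apply_moves(steps=[{"dx": 0.003,"dy": 0,"dz": 0.013,"roll": 0,"claw": 0.015},{"dx": 0.003,"dy": 0,"dz": 0.013,"roll": 0,"claw": 0.015},{"dx": 0.001,"dy": 0,"dz": 0.005,"roll": 0,"claw": 0.015},{"dx": 0.0,"dy": 0,"dz": 0.0,"roll": 0,"claw": 0.015},{"dx": 0.0,"dy": 0,"dz": 0.0,"roll": 0,"claw": 0.015},{"dx": 0.0,"dy": 0,"dz": 0.0,"roll": 0,"claw": 0.015}])

```text
clock: 16.98
position: [0.5006, 0.0831, 0.2907]
tool_rot: [[0.002, 0.997, -0.079], [0.0, -0.079, -0.997], [-1.0, 0.002, -0.001]]
wrist_force: [-1.4, -2.8, 14.3]
grip_width: 0.0184
```

```bash
python3 ctl.py goal=.49 win=1.4 "rows=[-.16,-.16,-.16,-.16,-.16,-.16]"
```

```text
t 16.98 tcp L -0.154 cmd -0.160 R 0.1201 x -0.1273 F [-1.4 -2.8 14.3]
offsets [0.006 0.006 0.004 0.003]
meas [0.3726, np.float64(0.3903), np.float64(0.3873)] est a 0.3846 v -0.062 m 0.910 b -0.0014 rms 0.0011
full [-0.16 -0.16 -0.16 -0.16 -0.16 -0.16]
L rows [-0.16 -0.16 -0.16 -0.16 -0.16 -0.16] pred a 0.314 v -0.182 max 0.385
[{"dx": 0.0, "dy": 0, "dz": 0.0, "roll": 0, "claw": 0.015}, {"dx": 0.0, "dy": 0, "dz": 0.0, "roll": 0, "claw": 0.015}, {"dx": 0.0, "dy": 0, "dz": 0.0, "roll": 0, "claw": 0.015}, {"dx": 0.0, "dy": 0, "dz": 0.0, "roll": 0, "claw": 0.015}, {"dx": 0.0, "dy": 0, "dz": 0.0, "roll": 0, "claw": 0.015}, {"dx": 0.0, "dy": 0, "dz": 0.0, "roll": 0, "claw": 0.015}]
```

```bash
python3 - <<'E'
import json;s=json.load(open("st.json"));s["pend"]=None;json.dump(s,open("st.json","w"))
E
python3 ctl.py goal=.485 pics=0 win=1.4 N=6 vw=1
```

```text
t 17.08 tcp L -0.157 cmd -0.160 R 0.1201 x -0.1273 F [-1.5 -1.9 12.9]
offsets [0.006 0.006 0.004 0.003]
meas [0.3726, 0.3903, 0.3873] est a 0.3846 v -0.062 m 0.910 b -0.0014 rms 0.0011
full [ 0.12  0.12 -0.18 -0.27 -0.18 -0.18 -0.17 -0.17 -0.17 -0.17 -0.16 -0.16
 -0.16 -0.16 -0.17 -0.17]
L rows [ 0.116  0.116 -0.185 -0.271 -0.181 -0.181] pred a 0.452 v 0.054 max 0.452
[{"dx": -0.0005, "dy": 0, "dz": -0.033, "roll": 0, "claw": 0.015}, {"dx": -0.0005, "dy": 0, "dz": -0.033, "roll": 0, "claw": 0.015}, {"dx": 0.0005, "dy": 0, "dz": 0.003, "roll": 0, "claw": 0.015}, {"dx": 0.003, "dy": 0, "dz": 0.013, "roll": 0, "claw": 0.015}, {"dx": 0.0005, "dy": 0, "dz": 0.0025, "roll": 0, "claw": 0.015}, {"dx": 0.0005, "dy": 0, "dz": 0.0025, "roll": 0, "claw": 0.015}]
```

apply_moves(steps=[{"dx": -0.0005,"dy": 0,"dz": -0.033,"roll": 0,"claw": 0.015},{"dx": -0.0005,"dy": 0,"dz": -0.033,"roll": 0,"claw": 0.015},{"dx": 0.0005,"dy": 0,"dz": 0.003,"roll": 0,"claw": 0.015},{"dx": 0.003,"dy": 0,"dz": 0.013,"roll": 0,"claw": 0.015},{"dx": 0.0005,"dy": 0,"dz": 0.0025,"roll": 0,"claw": 0.015},{"dx": 0.0005,"dy": 0,"dz": 0.0025,"roll": 0,"claw": 0.015}])

```text
clock: 17.58
position: [0.5004, 0.0806, 0.2902]
tool_rot: [[0.002, 0.997, -0.08], [0.001, -0.08, -0.997], [-1.0, 0.002, -0.001]]
wrist_force: [-0.5, -2.1, 14.5]
grip_width: 0.0184
```

```bash
python3 ctl.py goal=.5 win=1.2 N=5 vw=1
```

```text
t 17.58 tcp L -0.176 cmd -0.181 R 0.1200 x -0.1273 F [-0.5 -2.1 14.5]
offsets [0.003 0.005 0.006 0.004]
meas [0.3873, np.float64(0.4561), np.float64(0.4653)] est a 0.4714 v 0.141 m 0.942 b -0.0012 rms 0.0007
full [-0.26 -0.26 -0.21 -0.21 -0.19 -0.19 -0.18 -0.18 -0.18 -0.18 -0.18 -0.18
 -0.18 -0.18 -0.18 -0.18]
L rows [-0.258 -0.258 -0.211 -0.211 -0.185] pred a 0.501 v 0.038 max 0.501
[{"dx": 0.002, "dy": 0, "dz": 0.009, "roll": 0, "claw": 0.015}, {"dx": 0.002, "dy": 0, "dz": 0.009, "roll": 0, "claw": 0.015}, {"dx": 0.0005, "dy": 0, "dz": 0.0035, "roll": 0, "claw": 0.015}, {"dx": 0.0005, "dy": 0, "dz": 0.0035, "roll": 0, "claw": 0.015}, {"dx": 0.0, "dy": 0, "dz": 0.0005, "roll": 0, "claw": 0.015}]
```

apply_moves(steps=[{"dx": 0.002,"dy": 0,"dz": 0.009,"roll": 0,"claw": 0.015},{"dx": 0.002,"dy": 0,"dz": 0.009,"roll": 0,"claw": 0.015},{"dx": 0.0005,"dy": 0,"dz": 0.0035,"roll": 0,"claw": 0.015},{"dx": 0.0005,"dy": 0,"dz": 0.0035,"roll": 0,"claw": 0.015},{"dx": 0.0,"dy": 0,"dz": 0.0005,"roll": 0,"claw": 0.015},{"dx": -0.0005,"dy": 0,"dz": -0.0035,"roll": 0,"claw": 0.015},{"dx": -0.0015,"dy": 0,"dz": -0.0095,"roll": 0,"claw": 0.015},{"dx": -0.002,"dy": 0,"dz": -0.0155,"roll": 0,"claw": 0.015}])

```text
clock: 18.35
position: [0.5017, 0.0963, 0.2923]
tool_rot: [[0.002, 0.997, -0.08], [0.001, -0.08, -0.997], [-1.0, 0.002, -0.001]]
wrist_force: [-1.2, -0.7, 11.6]
grip_width: 0.0185
```

Run:
```python
from h import *
for i in range(3):
    t=r.observe()["clock"];p,d=vision.read_camera("scene");print(t,meas(d,.49))
p3=tcp();print(p3,np.arctan2(p3[1],p3[2]-.172))
```

```text
18.35 (np.float64(0.4521747388897139), np.float64(-0.0016683318387814283), np.float64(0.0027577880363154838))
18.4 (np.float64(0.4554108060919365), np.float64(-0.0017124501086431755), np.float64(0.002686130200509893))
18.45 (np.float64(0.45995167952398436), np.float64(-0.0017696130030369589), np.float64(0.002690524589996786))
[-0.12731933 -0.00410121  0.29231845] -0.03407310498600202
```

apply_moves(steps=[{"dx": 0.0005,"dy": 0,"dz": 0.0085,"roll": 0,"claw": 0.015},{"dx": 0.0005,"dy": 0,"dz": 0.0085,"roll": 0,"claw": 0.015},{"dx": 0.0005,"dy": 0,"dz": 0.0085,"roll": 0,"claw": 0.015},{"dx": 0.0005,"dy": 0,"dz": 0.0085,"roll": 0,"claw": 0.015},{"dx": 0.0005,"dy": 0,"dz": 0.0085,"roll": 0,"claw": 0.015},{"dx": 0.0005,"dy": 0,"dz": 0.0085,"roll": 0,"claw": 0.015}])

```text
clock: 19.0
position: [0.501, 0.0876, 0.2915]
tool_rot: [[0.002, 0.997, -0.08], [0.001, -0.08, -0.997], [-1.0, 0.002, -0.001]]
wrist_force: [-0.5, -0.4, 12.6]
grip_width: 0.0185
```

Run:
```python
from h import *
for i in range(3):
    t=r.observe()["clock"];p,d=vision.read_camera("scene");print(t,meas(d,.49))
p3=tcp();print(p3,np.arctan2(p3[1],p3[2]-.172))
```

```text
19.0 (np.float64(0.4749061439598599), np.float64(-0.0015910198685336935), np.float64(0.002739027068501159))
19.05 (np.float64(0.47326370543508284), np.float64(-0.001467326836172167), np.float64(0.002803922673358172))
19.1 (np.float64(0.47140489662145824), np.float64(-0.001278082500821456), np.float64(0.0028137491279251656))
[-0.12725681 -0.01386546  0.29151383] -0.11549917570617851
```

apply_moves(steps=[{"dx": -0.0005,"dy": 0,"dz": -0.007,"roll": 0,"claw": 0.015},{"dx": -0.0005,"dy": 0,"dz": -0.007,"roll": 0,"claw": 0.015},{"dx": -0.0005,"dy": 0,"dz": -0.007,"roll": 0,"claw": 0.015},{"dx": -0.0005,"dy": 0,"dz": -0.007,"roll": 0,"claw": 0.015},{"dx": -0.0005,"dy": 0,"dz": -0.007,"roll": 0,"claw": 0.015},{"dx": -0.0005,"dy": 0,"dz": -0.007,"roll": 0,"claw": 0.015},{"dx": -0.0005,"dy": 0,"dz": -0.007,"roll": 0,"claw": 0.015}])

```text
clock: 19.73
position: [0.5016, 0.0951, 0.2922]
tool_rot: [[0.002, 0.997, -0.079], [0.001, -0.079, -0.997], [-1.0, 0.002, -0.002]]
wrist_force: [-0.4, -0.8, 12.4]
grip_width: 0.0184
```

Run:
```python
from h import *
for i in range(3):
    t=r.observe()["clock"];p,d=vision.read_camera("scene");print(t,meas(d,.49))
p3=tcp();print(p3,np.arctan2(p3[1],p3[2]-.172))
```

```text
19.7333 (np.float64(0.5036620333115304), np.float64(-0.0018865168589064756), np.float64(0.002736625587200935))
19.7833 (np.float64(0.5038468151321933), np.float64(-0.0016990819349567874), np.float64(0.0028100673797719546))
19.8333 (np.float64(0.4966133049232778), np.float64(-0.00122719041922434), np.float64(0.0027034334741236504))
[-0.1272986  -0.00643404  0.29219345] -0.05347967765048748
```

apply_moves(steps=[{"dx": 0,"dy": 0,"dz": -0.01,"roll": 0,"claw": 0.015},{"dx": 0.0005,"dy": 0,"dz": -0.0195,"roll": 0,"claw": 0.015},{"dx": 0.002,"dy": 0,"dz": -0.029,"roll": 0,"claw": 0.015},{"dx": 0.004,"dy": 0,"dz": -0.038,"roll": 0,"claw": 0.015},{"dx": 0.0065,"dy": 0,"dz": -0.0475,"roll": 0,"claw": 0.015},{"dx": 0.01,"dy": 0,"dz": -0.0565,"roll": 0,"claw": 0.015},{"dx": 0.014,"dy": 0,"dz": -0.064,"roll": 0,"claw": 0.015},{"dx": 0.017,"dy": 0,"dz": -0.069,"roll": 0,"claw": 0.015}])

```text
clock: 20.55
position: [0.5077, 0.1665, 0.2745]
tool_rot: [[0.004, 0.997, -0.078], [0.005, -0.078, -0.997], [-1.0, 0.003, -0.005]]
wrist_force: [1.5, 3.7, 5.9]
grip_width: 0.0185
```

Run:
```python
from h import *
for i in range(2):
    t=r.observe()["clock"];p,d=vision.read_camera("scene");print(t,meas(d,.49))
p3=tcp();print(p3,np.arctan2(p3[1],p3[2]-.172),r.observe()["wrist_force"])
```

```text
20.55 (np.float64(0.5038402537000188), np.float64(-0.0017018794045853985), np.float64(0.00276152354625561))
20.6 (np.float64(0.5035098405470932), np.float64(-0.0018053872274893406), np.float64(0.0027129663241052815))
[-0.12728811  0.06549122  0.27430408] 0.569428363502188 [2.42833421 3.97129212 7.23104304]
```

apply_moves(steps=[{"dx": 0,"dy": 0,"dz": 0,"roll": 0,"claw": 0.04},{"dx": 0,"dy": 0,"dz": 0,"roll": 0,"claw": 0.06},{"dx": 0,"dy": 0,"dz": 0,"roll": 0,"claw": 0.06},{"dx": 0,"dy": 0,"dz": 0,"roll": 0,"claw": 0.06},{"dx": -0.02,"dy": 0,"dz": 0,"roll": 0,"claw": 0.06},{"dx": -0.05,"dy": 0,"dz": 0,"roll": 0,"claw": 0.06},{"dx": -0.08,"dy": 0,"dz": 0,"roll": 0,"claw": 0.06},{"dx": -0.11,"dy": 0,"dz": 0,"roll": 0,"claw": 0.06}])

```text
clock: 21.32
position: [0.5058, 0.1622, 0.3845]
tool_rot: [[-0.002, 0.997, -0.08], [-0.001, -0.08, -0.997], [-1.0, -0.002, 0.001]]
wrist_force: [1.6, 0.9, -0.1]
grip_width: 0.0599
```

apply_moves(steps=[{"dx": -0.03,"dy": -0.03,"dz": 0,"roll": 0,"claw": 0.06},{"dx": -0.03,"dy": -0.06,"dz": 0,"roll": 0,"claw": 0.06},{"dx": -0.03,"dy": -0.06,"dz": 0,"roll": 0,"claw": 0.06},{"dx": -0.03,"dy": -0.06,"dz": 0,"roll": 0,"claw": 0.06},{"dx": -0.03,"dy": -0.06,"dz": 0,"roll": 0,"claw": 0.06},{"dx": -0.03,"dy": -0.06,"dz": 0,"roll": 0,"claw": 0.06},{"dx": -0.03,"dy": -0.06,"dz": 0,"roll": 0,"claw": 0.06},{"dx": -0.03,"dy": -0.06,"dz": 0,"roll": 0,"claw": 0.06}])

```text
clock: 21.98
position: [0.4473, 0.1673, 0.413]
tool_rot: [[-0.001, 0.997, -0.081], [-0.0, -0.081, -0.997], [-1.0, -0.001, 0.001]]
wrist_force: [0.2, 0.2, -0.4]
grip_width: 0.0596
```

Run:
```python
from h import *
for i in range(2):
    t=r.observe()["clock"];p,d=vision.read_camera("scene");print(t,meas(d,.49))
P=W2S(cloud("scene",d));h=cv2.cvtColor(p,cv2.COLOR_RGB2HSV);red=((h[...,0]<6)|(h[...,0]>173))&(h[...,1]>140)&(h[...,2]>60)
m=red&(abs(P[...,0]+.045)<.025)&(P[...,2]>.25)
print("marker",m.sum(),P[m].mean(0),np.c_[np.nonzero(m)].mean(0)[::-1])
q=P[red&(P[...,0]<-.09)&(P[...,0]>-.165)&(P[...,2]>.2)&(P[...,1]<.12)];print("sleeve",np.median(q,0))
print(r.observe()["wrist_force"],r.observe()["position"])
cv2.imwrite("pics/end.png",p[:,:,::-1])
```

```text
21.9833 (np.float64(0.5014293913996897), np.float64(-0.001444602543768813), np.float64(0.002761517834001669))
22.0333 (np.float64(0.5016805879920148), np.float64(-0.0014663662256823584), np.float64(0.002777984828237593))
marker 119 [-0.03707856 -0.00034638  0.33222438] [352.59663866 194.73109244]
sleeve [-0.12152726  0.05301709  0.28574267]
[ 0.59204178 -0.12102671 -1.02117763] [0.44710165 0.16742939 0.41323382]
```

View pics/end.png

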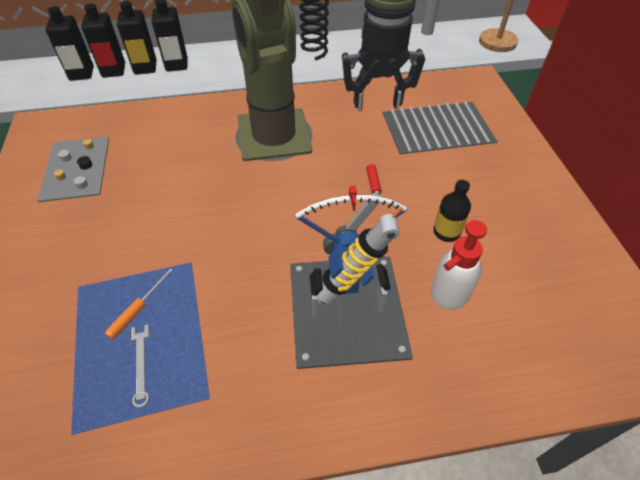

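The shock now lies on the +y rest, needle near (403,210). The sleeve at (374,178) is free and the gripper is clear. The marker at (352.6,194.7) is unmoved, and the bottles and tools are where they were.

```bash
python3 -c "
from station import r
print(r.finish_job())"
```

```text
the job is handed in; nothing more can be done
None
```

The shock absorber was swung up to the marker, held there for about 8 s, and laid on the opposite rest. I then released the lever and handed the job in at about 22 s. The hand-in reported no verdict.

- **Lift:** I gripped the red sleeve and moved the shock only through the lever. The first approach was not clean: it stalled near -0.1, then overshot to about +0.08 before settling.
- **Hold:** from about 6.9 to 15.1 s the camera readings of the tilt stayed within ±0.015 rad of 0. The model put the excursions at up to about 0.02 rad, early in the hold. The marker also measured 0, to within about 0.01 rad.
- **Lowering:** it took several small corrections. I over-braked near 0.38 and it crept back a little near 0.47. It touched the rest slowly, at an estimated 0.1 rad/s, with a bounce of about 0.007 rad.
- **Last checks:**
  - The shock was at rest at +0.50, with the lever released and the gripper clear.
  - The marker centroid was in the same pixel position as at the start (352.6, 194.7).
  - The bottles, screwdriver and spanner looked unmoved in the final picture; I did not measure them.
- **Disagreements:**
  - The tilt reading was about 0.008 rad off at the starting rest.
  - The free lever sat about 0.045 rad off the shock's tilt before I gripped it, so the spring's zero may be slightly offset.

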